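# Walk the portable power supply onto its charging contacts and switch the charger on

## Robot

A 6-joint arm with a two-finger parallel gripper is mounted at the origin on the work surface. World frame = base frame: x ahead of the robot, y to its left, z up, the work surface at z = 0. Lengths are in m, angles in rad, forces in N, time in s.
With the tool pointing down it reaches from about 0.4 to 0.925 m from the base axis. Payload 12.5 kg.
Tool frame: the origin (TCP) lies at the very end of the fingers, on their centre line; the grasp point (between the pads) lies 19 mm behind it (arm.tcp_to_grasp is the distance from the TCP to the grasp point, in m); z points along the fingers, y is the direction in which the jaws open and shut (so a half turn about z gives the same grasp; the last joint's range is limited). The gripper opens to 95 mm and grips with 3 to 60 N. Pads are 20 mm wide; open, the fingers measure 119 mm over their backs; the gripper's body (75 mm by 180 mm) begins 59 mm behind the grasp point.
Start: joints at [1.185, 0.491, 1.559, -0, 1.092, -0.106], TCP at [0.173, 0.601, 0.19] pointing down, gripper open.
Joint ranges: [-3.1, 3.1], [-0.84, 2.19], [0.05, 2.79], [-1.13, 4.28], [0.06, 2.93], [-2.69, 2.69]. Speed limits (rad/s): [2.22, 2.22, 2.79, 3.14, 3.14, 3.14].

## Interface

Orientations are given as [roll, pitch, yaw] about the fixed x, y, z axes, in that order (R = Rz(yaw) Ry(pitch) Rx(roll)).
In Python, from bench import arm gives the robot as it stands. The module is installed in compiled form; this text tells all that it offers.
- The arm moves only by the tool servo_tool, never from a script. Its argument "motion" is a list that holds one entry, the list of rows, each a list of 7 numbers: the opening, from -1 (shut) to 1 (fully open), so that 0 is half open, then the shift along the tool's x, y, z in mm, then the turn, a rotation vector about the tool's x, y, z in degrees. A call has 1 to 12 rows; each row shifts and turns the pose as measured when the row begins, along the tool's axes as they then stand; what a row does not reach is not made up. A row lasts 1/12 s, in which the tool goes at most 41.7 mm and 7.16 degrees, less where a joint would pass 70% of its speed; a pose out of reach is approached as far as the arm can. A call is refused whole if a number of a shift passes 41.7 or a number of a turn 7.16, either way. A call with a gripper value outside its range is refused whole. The fingers move at their own pace and stop on an object; the grip force is fixed at half the most. Time passes only in rows, so rows that do not move let the fingers close. It gives the time, the measured TCP pose, the force and the opening at its end, in the units of the state.
- arm.get_obs(): the state, without advancing time (a new reading comes with each control period).
- arm.get_image(name): name is "side" or "top" or "wrist"; returns the picture (384x512x3 uint8, red, green, blue); there is no depth.
- arm.calibration(name): a dict with "fx", "fy", "cx", "cy" (pixels), "k1" (the pictures are not rectified: a ray, as slopes to the right and down, at radius r is drawn at 1 + k1 r^2 times it, then the intrinsics apply), "origin" and "rotation" of the camera in the world; the wrist camera has in their place "mount" (4x4, takes a point from camera to tool coordinates, whose origin is the TCP and whose axes are the flange's). Camera axes: x right, y up, looking along -z (the intrinsics and any distortion apply to the point x, -y, -z); pixel columns grow to the right and rows downward; lengths in m; the calibration is good to about 2 mm. A picture is of the moment at which its call begins: read the wrist's pose just before it. calibration takes no time and is no camera call.
- arm.close_job(): hands the job in, once; it reports no verdict.
Trained networks look in the newest picture that a camera, given by its name, has taken for a name from the list of things; names that differ only in an ending like _2 or _b are one class to them, and where a whole thing is asked for, a point or a joint stands for the part that bears it (a point fixed in the world has none). Each returns a list of dicts, best first, with "confidence" (0 to 1); they miss things now and then, are a little off and sometimes report something else, mostly with a low value. They report only what shows in the picture. A call takes as long as a camera call. They do not tell look-alikes from the thing itself.
- arm.cut_out(camera, target): "pixels" (384x512 bool, what is visible of it) and "at" ([row, column] in pixels, amid what is visible of it).
- arm.tip_of(camera, target): "at" ([row, column] in pixels: a listed point, or the origin of a listed thing).
The state is a dict: "time_s": time; "q": joint angles; "joint_vel": joint speeds; "joint_efforts": joint torques, N m; "eef_pos": TCP position; "ee_rot": TCP orientation; "contact_force": force on the tool from outside, world axes, zero at the start; "torque": the same for the moment, N m; "gripper_width": finger opening in m.
Only numpy, scipy, OpenCV 4.12 (cv2) and the standard library are available. Lean on these libraries where they do the work, as an engineer would, in place of code of your own. Each camera call takes 0.05 s, during which the arm holds its last target. There are 200 camera calls.

## Task

Put the portable power supply on charge: it is too heavy to lift, so, keeping it flat on the bench and roughly square to the charging cradle, walk it forward into the cradle with pushes on its two near corners in turn, never on the display, knob or sockets. Ease it in gently until it is fully home, with both sprung contacts pressed right in. Then push the green charging switch over to on, leaving everything else on the bench where it stands.

Things in the scene. Friction and masses are not known exactly. Their poses are not given: they have to be found in the camera images.
- supply: The portable power supply: white box 140 deep (x), 200 wide (y), 76 mm high, about 2.3 kg, four smooth feet (friction on the bench 0.25 to 0.4). Origin: centre of its underside, at bench height. +x points forward, the way it goes into the cradle; +y is its left. Flat front end at x = +70 mm (corners bevelled 12 mm), two brass plates. The controls are at the middle of its near end (-x), between two corner guards.
- push_left (a point): Middle of the left black rubber corner guard's flat face, at the supply's near (rear as it travels) left corner: 70 mm behind the supply's origin (x), 83 mm left (y), 30 mm above the bench. Push here, forward. The face spans 67 to 99 mm from the middle (y) and 8 to 74 mm high.
- push_right (a point): The same on the right corner guard: 70 mm behind, 83 mm right of the supply's origin, 30 mm up. Pushing one corner alone turns the supply about a point near its other side.
- panel: Control panel fixed at the middle of the supply's near end: display, black knob, red and black sockets, all within 40 mm of the middle (y), 12 to 68 mm high, standing out up to 12 mm behind the corner guards' faces. Delicate: not to be pushed on. Origin: at bench height under the middle of the near end, 68 mm behind the supply's origin; axes as the supply's.
- cradle: Charging cradle screwed to the bench: two upright aluminium guides, 45 mm high, 12 mm thick, inner faces 212 mm apart, from x = 0 to 176 mm, with mouths flared outward over the 28 mm before x = 0 (to 241 mm apart). Bare bench between them. Origin: on the bench midway between the guides, where their straight part begins; +x points into the cradle, +y to its left.
- stop_line (a point): Fixed point of the cradle, on its middle line on the bench, 70 mm past its origin. The white contact head (66 mm high) across the bay is clamped in slots, so its two hard rubber buffers stand anywhere from 20 mm before to 20 mm past this point, square to the cradle. The supply's front end is home against both buffers; where that is must be felt.
- contact_left (a joint): How far the left (+y) sprung brass contact is pressed into the head, m: 0 free, 0.006 fully in, flush with the buffers. It stands 6 mm in front of the buffers, 40 mm left of the middle, 36 mm high, and needs 0.5 to 1.4 N. The supply's friction holds it against the contacts once it is home.
- contact_right (a joint): The same for the right (-y) contact.
- charge_switch (a joint): Charging switch, a toggle lever: 0 off, leaning 0.5 rad towards the cradle's -x (the mouth side); 1.0 rad on, leaning 0.5 rad towards +x. It needs about 1.5 N at the ball and stays where it is left.
- charge_switch_tip (a point): Centre of the green ball, 26 mm across, at the end of the switch lever, 42 mm from the pivot, swinging in a plane along the cradle's x. The pivot is 22 mm above the bench, 5 mm before the cradle's origin (x) and 158 mm to its left, on a grey housing 70 (x) x 50 mm, 25 mm high (35 mm at the pivot).
- tube_rack: Bystander: orange rack of small tubes, 75 x 150 x 56 mm. Origin: centre of underside.
- beaker: Bystander: glass beaker, 72 mm across, 95 mm high. Origin: centre of underside.
- reagent_bottle: Bystander: amber bottle, 72 mm across, 150 mm high. Origin: centre of underside.
- specimen_jar: Bystander: small clear jar with a red lid, 48 mm across, 60 mm high, standing to the right of the cradle. Origin: centre of underside.
- petri_dishes: Bystander: a stack of petri dishes, 90 mm across, 30 mm high. Origin: centre of underside.
- kit_tray: Bystander: steel dissecting tray, 85 x 190 x 24 mm. Origin: centre of underside.
Mind the look-alikes: they are no part of the job. What is shaped like the supply but brown is not meant.

How it is judged:
By the outcome, as a careful person would: the job done as asked, in the order asked, and still so for the second after the job is handed in, with the robot touching nothing.
It also fails if it takes over 72 s, if anything falls off the work surface, if the arm or the gripper's body presses on something with over 40 N, if the wrist force passes 120 N, or if a joint passes its speed limit or range.

## Working session

There is one attempt and no reset: what is moved stays moved. The work goes in short steps, Python scripts to look and compute and a tool call to move; the robot and the scene stay as the last step left them, time stands still between calls to the robot, and variables do not carry over. Pictures are saved under pics/ and viewed, about 8 in all and at most 12, crops included, and the job is handed in when it is done.

Besides the shell and the picture viewer there is one more tool, called after "Request:" as name(argument=value, ...), one argument or row to a line, values as JSON. servo_tool: Moves the arm, as the interface text tells. Its arguments: {"type":"object","properties":{"motion":{"type":"array"}},"required":["motion"]}

```bash
mkdir -p pics
cat > h.py <<'E'
import numpy as np, cv2
from scipy.spatial.transform import Rotation as R
from bench import arm
def cam(name):
    c=arm.calibration(name)
    if name=='wrist':
        o=arm.get_obs(); T=np.eye(4); r=np.array(o['ee_rot'])
        T[:3,:3]=r if r.shape==(3,3) else R.from_euler('xyz',r).as_matrix(); T[:3,3]=o['eef_pos']
        M=T@np.array(c['mount']); return c,M[:3,3],M[:3,:3]
    return c,np.array(c['origin']),np.array(c['rotation'])
def ray(name,rc):
    c,o,Rm=cam(name)
    d=np.array([(rc[1]-c['cx'])/c['fx'],(rc[0]-c['cy'])/c['fy']]); u=d.copy()
    for _ in range(20): u=d/(1+c['k1']*(u@u))
    return o,Rm@np.array([u[0],-u[1],-1.])
def at_z(name,rc,z):
    o,v=ray(name,rc); return o+v*(z-o[2])/v[2]
def proj(name,P):
    c,o,Rm=cam(name); p=(np.atleast_2d(P)-o)@Rm; u=np.c_[p[:,0],-p[:,1]]/-p[:,2:]
    u=u*(1+c['k1']*(u**2).sum(1,keepdims=True)); return np.c_[u[:,1]*c['fy']+c['cy'],u[:,0]*c['fx']+c['cx']]
def save(name,fn,crop=None,s=1.5):
    im=arm.get_image(name)[:,:,::-1]
    if crop: im=im[crop[0]:crop[1],crop[2]:crop[3]]
    cv2.imwrite('pics/'+fn,cv2.resize(im,None,fx=s,fy=s))
E
python3 - <<'E'
from h import *
o=arm.get_obs(); print(o)
save('top','t0.png'); save('side','s0.png')
Z=dict(supply=0,push_left=.03,push_right=.03,panel=0,cradle=0,stop_line=0,charge_switch_tip=.059,specimen_jar=0,beaker=0,reagent_bottle=0,tube_rack=0,petri_dishes=0,kit_tray=0)
for n,z in Z.items():
  for c in ['top','side']:
    for d in arm.tip_of(c,n)[:3]: print(n,c,np.round(d['confidence'],2),np.round(d['at']),np.round(at_z(c,d['at'],z),4))
E
```

```text
{'time_s': 0.0, 'q': array([ 1.18538816e+00,  4.91528269e-01,  1.55947557e+00,  1.38807563e-06,
        1.09172028e+00, -1.05621188e-01]), 'joint_vel': array([ 0.00026085,  0.00019489, -0.00093782,  0.00068193, -0.00072768,
       -0.00168025]), 'joint_efforts': array([ 6.06727172e-04, -6.12658238e+01, -2.58184111e+01,  6.92920899e-02,
        4.81616892e-02, -9.06481546e-05]), 'eef_pos': array([0.17247475, 0.60042774, 0.18897222]), 'ee_rot': array([-3.14046762e+00, -1.20508823e-04,  2.86180497e+00]), 'contact_force': array([-0.17422218,  0.08992644,  0.36267387]), 'torque': array([ 0.03399608,  0.03471228, -0.01610168]), 'gripper_width': 0.09511014908640668}Traceback (most recent call last):
  File "<stdin>", line 7, in <module>
  File "h.py", line 17, in at_z
    o,v=ray(name,rc); return o+v*(z-o[2])/v[2]
                                          ~^^^
IndexError: invalid index to scalar variable.
```

View pics/t0.png

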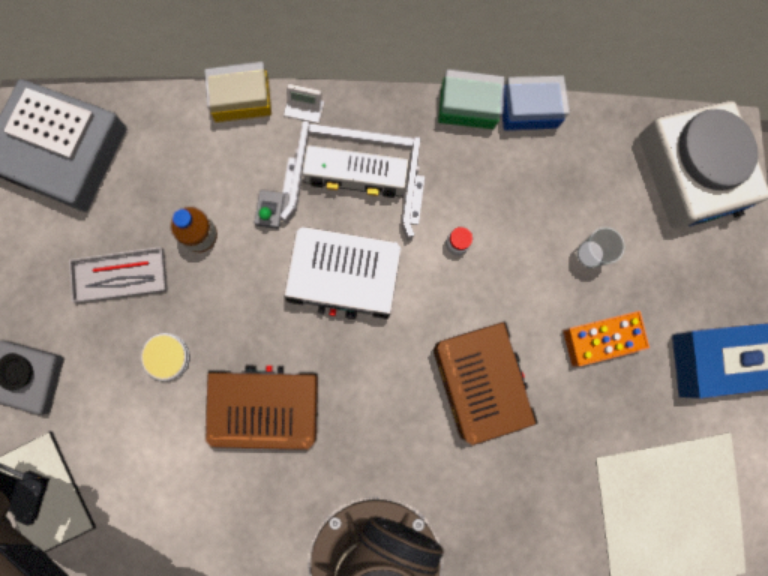

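View pics/s0.png

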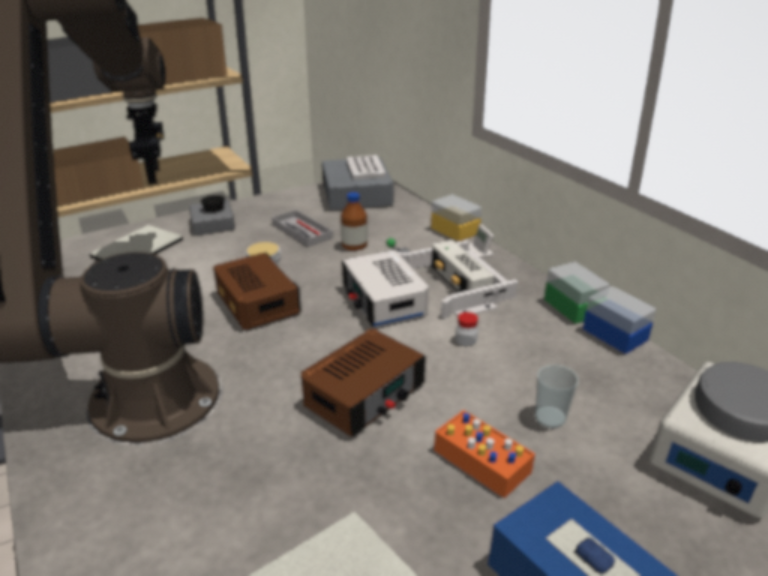

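The top view shows the white supply at about (345,272) in the scaled picture. The cradle is ahead of it at about (355,180), and the green ball is at (265,213). Two brown look-alikes stand nearer the robot. The camera "rotation" is evidently not a matrix, so I'll fix that.

```bash
sed -i "s/return c,np.array(c\['origin'\]),np.array(c\['rotation'\])/r=np.array(c['rotation']); return c,np.array(c['origin']),(r if r.ndim==2 else R.from_euler('xyz',r).as_matrix())/" h.py
python3 - <<'E'
from h import *
print(arm.calibration('top'),arm.calibration('wrist')); arm.get_image('top'); arm.get_image('side')
Z=dict(supply=0,push_left=.03,push_right=.03,panel=0,cradle=0,stop_line=0,charge_switch_tip=.059,specimen_jar=0,reagent_bottle=0)
for n,z in Z.items():
  for c in ['top','side']:
    for d in arm.tip_of(c,n)[:3]: print(n,c,np.round(d['confidence'],2),np.round(d['at']),np.round(at_z(c,d['at'],z),4))
E
```

```text
{'fx': 444.21156525948584, 'fy': 444.21156525948584, 'cx': 247.62637155658405, 'cy': 186.40806451157323, 'k1': -0.16512745434664702, 'origin': array([0.35249793, 0.05263437, 1.29688692]), 'rotation': array([ 0.14848065, -0.02783264, -1.54625223])} {'fx': 291.50457708237803, 'fy': 291.50457708237803, 'cx': 251.97747845013498, 'cy': 188.11241408270928, 'k1': -0.06436329960000145, 'mount': array([[ 8.70238876e-04,  9.63481516e-01,  2.67773434e-01,
         7.52340651e-02],
       [ 9.99998937e-01, -1.15178825e-03,  8.94370782e-04,
        -9.46182939e-04],
       [ 1.17012801e-03,  2.67772370e-01, -9.63481494e-01,
        -1.95688764e-01],
       [ 0.00000000e+00,  0.00000000e+00,  0.00000000e+00,
         1.00000000e+00]])}
supply top 0.79 [254. 318.] [ 0.3538 -0.1887  0.    ]
supply top 0.76 [185. 231.] [0.5496 0.0717 0.    ]
supply top 0.76 [272. 175.] [0.2907 0.224  0.    ]
supply side 0.86 [261. 240.] [ 0.3528 -0.1825  0.    ]
supply side 0.82 [202. 170.] [0.2915 0.2243 0.    ]
supply side 0.75 [203. 258.] [0.5529 0.0584 0.    ]
push_left top 0.96 [198. 198.] [0.5055 0.1628 0.03  ]
[... 727 characters left out ...]
.56 [271. 260.] [ 0.3799 -0.2489  0.    ]
stop_line top 0.91 [125. 235.] [0.7343 0.0635 0.    ]
stop_line side 0.79 [187. 302.] [0.7498 0.0705 0.    ]
charge_switch_tip top 0.74 [186. 230.] [0.5391 0.0738 0.059 ]
charge_switch_tip top 0.43 [141. 178.] [0.6635 0.2269 0.059 ]
charge_switch_tip side 0.67 [205. 257.] [ 0.4952 -0.0315  0.059 ]
charge_switch_tip side 0.62 [163. 259.] [0.6503 0.2196 0.059 ]
specimen_jar top 0.48 [161. 300.] [ 0.6295 -0.1347  0.    ]
specimen_jar top 0.36 [239. 111.] [0.3795 0.4175 0.    ]
specimen_jar side 0.76 [229. 310.] [ 0.6167 -0.1586  0.    ]
reagent_bottle top 0.86 [157. 132.] [0.6265 0.3716 0.    ]
reagent_bottle side 0.86 [166. 232.] [0.6061 0.3535 0.    ]
```

Request:
servo_tool(
  motion=[
    [[-1,-22,-24,-20,0,0,0],[-1,-26,-30,-16,0,0,0],[-1,-26,-30,-12,0,0,0],[-1,-26,-30,-10,0,0,0],[-1,-26,-30,-10,0,0,0],[-1,-26,-30,-10,0,0,0],[-1,-26,-30,-10,0,0,0],[-1,-26,-30,-10,0,0,0],[-1,-26,-30,-10,0,0,0],[-1,-26,-30,-10,0,0,0],[-1,-26,-30,-10,0,0,0],[-1,-26,-30,-10,0,0,0]],
  ],
)

```text
time_s: 2.15
eef_pos: [0.3707, 0.1696, 0.3293]
ee_rot: [-3.14, 0.002, 2.872]
contact_force: [1.3, 0.8, 0.4]
gripper_width: 0.0204
```

Request:
servo_tool(
  motion=[
    [[-1,-25,-27,0,0,0,0],[-1,-25,-27,0,0,0,0],[-1,-23,-24,0,0,0,0],[-1,0,0,0,0,0,-5],[-1,0,0,0,0,0,-5],[-1,0,0,0,0,0,0],[-1,0,0,0,0,0,0]],
  ],
)

```text
time_s: 2.73
eef_pos: [0.4247, 0.0621, 0.3332]
ee_rot: [-3.14, 0.009, 3.041]
contact_force: [-0.6, -0.3, 0.0]
gripper_width: 0.0005
```

Run:
```python
from h import *
o=arm.get_obs(); print(o['eef_pos'],o['ee_rot'],o['contact_force'])
save('wrist','w0.png',s=1.5)
Z=dict(supply=0,push_left=.03,push_right=.03,cradle=0,stop_line=0,charge_switch_tip=.059,specimen_jar=0)
for n,z in Z.items():
    for d in arm.tip_of('wrist',n)[:2]: print(n,np.round(d['confidence'],2),np.round(d['at'],1),np.round(at_z('wrist',d['at'],z),4))
```

```text
[0.42468522 0.06206989 0.33319251] [-3.1402418   0.00944515  3.04109849] [-0.62601014 -0.28130588  0.04770445]
supply 0.83 [216.9 264.3] [0.5591 0.0712 0.    ]
supply 0.72 [ 60.5 338.2] [0.2883 0.2215 0.    ]
push_left 0.64 [184.8 311.5] [0.4945 0.1601 0.03  ]
push_left 0.62 [107.4 296. ] [0.3589 0.1405 0.03  ]
push_right 0.88 [ 96.4 389.6] [0.3545 0.2975 0.03  ]
push_right 0.76 [183.4 221.2] [0.4763 0.0009 0.03  ]
specimen_jar 0.61 [217.2 265.4] [0.5599 0.0736 0.    ]
specimen_jar 0.56 [251.8 160.3] [ 0.6152 -0.1453  0.    ]
```

View pics/w0.png

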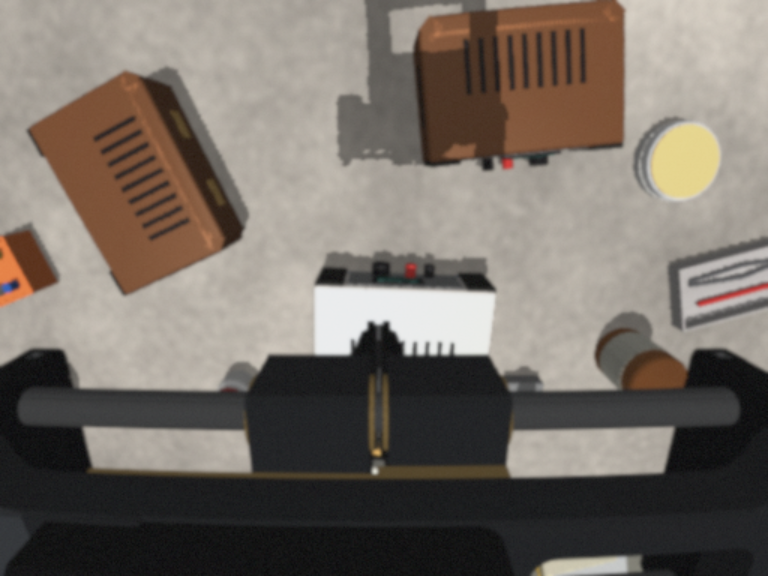

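The wrist camera looks backward over the supply: its near top edge runs (315,285) to (494,290). The jaws hide the cradle, so I'll take the cradle from an enlarged crop of the first top view.

Run:
```python
import cv2
im=cv2.imread('pics/t0.png')[105:335,240:480]; cv2.imwrite('pics/t0z.png',cv2.resize(im,None,fx=2.5,fy=2.5,interpolation=cv2.INTER_CUBIC))
```

```text
(no output)
```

View pics/t0z.png

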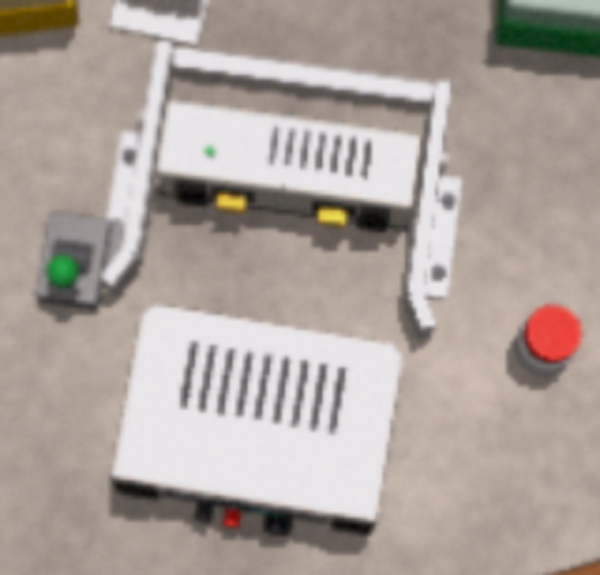

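```bash
cat > fit.py <<'E'
from h import *
from scipy.optimize import least_squares
def fit(pix,P,cam='top'):
    """planar pose (x,y,yaw) of body points P so that they project to pix (row,col)"""
    def w(p): c,s=np.cos(p[2]),np.sin(p[2]); return np.c_[p[0]+c*P[:,0]-s*P[:,1],p[1]+s*P[:,0]+c*P[:,1],P[:,2]]
    r=least_squares(lambda p:(proj(cam,w(p))-pix).ravel(),[.6,.07,0]); return r.x,np.round(r.fun.reshape(-1,2),1)
E
python3 - <<'E'
from fit import *
f=lambda L:np.array([[((105*2.5+y+.5)/2.5)/1.5-.5,((240*2.5+x+.5)/2.5)/1.5-.5] for x,y in L])
C=f([(158,42),(449,84),(131,238),(409,292),(119,288),(418,333)])
P=np.array([(.176,.118,.045),(.176,-.118,.045),(0,.106,.045),(0,-.106,.045),(-.028,.1205,.045),(-.028,-.1205,.045)])
c,e=fit(C,P); print('cradle',c,e.tolist())
S=f([(113,479),(374,522),(146,308),(385,345),(400,355),(140,320)])
P=np.array([(-.07,.1,.076),(-.07,-.1,.076),(.07,.088,.076),(.07,-.088,.076),(.058,-.1,.076),(.058,.1,.076)])
s,e=fit(S,P); print('supply',s,e.tolist())
rot=lambda a:np.array([[np.cos(a),-np.sin(a)],[np.sin(a),np.cos(a)]])
print('supply in cradle',rot(-c[2])@(s[:2]-c[:2]),s[2]-c[2])
for n,px,z in [('headL',(157,180),.066),('headR',(414,207),.066),('ball',(62,269),.059),('jar',(553,333),.06),('yl',(231,203),.036),('yr',(332,215),.036)]:
    print(n,np.round(rot(-c[2])@(at_z('top',f([px])[0],z)[:2]-c[:2]),4),np.round(at_z('top',f([px])[0],z),4))
E
```

```text
cradle [ 0.66920766  0.071322   -0.12618717] [[-1.2, 0.3], [-0.5, 0.9], [3.5, 1.2], [0.1, -0.7], [-1.3, -2.2], [-0.7, 0.5]]
supply [ 0.55328029  0.0787409  -0.11858378] [[1.8, -1.4], [0.9, 0.5], [-0.9, 2.1], [-1.7, 0.2], [0.4, -0.1], [-0.6, -1.2]]
supply in cradle [-0.11593931 -0.00722985] 0.00760339154955364
headL [0.0528 0.0966] [0.7337 0.1605 0.066 ]
headR [ 0.0624 -0.1014] [ 0.7184 -0.0372  0.066 ]
ball [-0.0261  0.1574] [0.6632 0.2308 0.059 ]
jar [-0.0173 -0.2209] [ 0.6243 -0.1456  0.06  ]
yl [0.0521 0.0399] [0.7259 0.1043 0.036 ]
yr [ 0.0548 -0.0398] [0.7186 0.0249 0.036 ]
```

Run:
```python
from fit import *
f=lambda L:np.array([[((105*2.5+y+.5)/2.5)/1.5-.5,((240*2.5+x+.5)/2.5)/1.5-.5] for x,y in L])
C=f([(158,42),(449,84),(409,292),(119,288),(418,333),(62,269),(231,203),(332,215),(157,180),(414,207)])
def Pm(b,h): return np.array([(.176,.118,.045),(.176,-.118,.045),(0,-.106,.045),(-.028,.1205,.045),(-.028,-.1205,.045),(-.0251,.158,.059),(b-.006,.04,.036),(b-.006,-.04,.036),(b+.004,h,.066),(b+.004,-h,.066)])
def w(p,P): c,s=np.cos(p[2]),np.sin(p[2]); return np.c_[p[0]+c*P[:,0]-s*P[:,1],p[1]+s*P[:,0]+c*P[:,1],P[:,2]]
r=least_squares(lambda p:(proj('top',w(p,Pm(p[3],p[4])))-C).ravel(),[.67,.07,-.12,.06,.1],loss='soft_l1'); c=r.x
print(c,np.round(r.fun.reshape(-1,2),1).tolist())
S=np.array([.5533,.0787,-.1186])
im=cv2.resize(cv2.imread('pics/t0.png')[105:335,240:480],None,fx=2.5,fy=2.5,interpolation=cv2.INTER_CUBIC)
def dr(p,L,col,cl=False):
    q=proj('top',w(p,np.array(L,float))); q=((q+.5)*1.5*2.5-[105*2.5,240*2.5])[:,::-1]
    cv2.polylines(im,[np.int32(np.round(q*8))],cl,col,1,cv2.LINE_AA,3)
for s in (1,-1): dr(c,[(.176,s*.106,.045),(0,s*.106,.045),(-.028,s*.1205,.045)],(0,0,255)); dr(c,[(.176,s*.118,.045),(0,s*.118,.045)],(0,0,255))
dr(c,[(c[3],.1,.066),(c[3],-.1,.066)],(255,0,0))
dr(S,[(-.07,.1,.076),(-.07,-.1,.076),(.058,-.1,.076),(.07,-.088,.076),(.07,.088,.076),(.058,.1,.076)],(255,0,255),True)
dr(S,[(-.07,.1,0),(-.07,-.1,0)],(255,0,255))
cv2.imwrite('pics/ov.png',im)
```

```text
[ 0.6671734   0.07015328 -0.11485151  0.05940449  0.09950641] [[-0.2, -0.1], [-0.4, 0.7], [0.4, -0.3], [-0.2, -1.8], [-0.4, 1.0], [1.0, 0.2], [0.4, 0.2], [1.0, 0.2], [-2.6, -0.3], [-0.1, -0.4]]
```

View pics/ov.png

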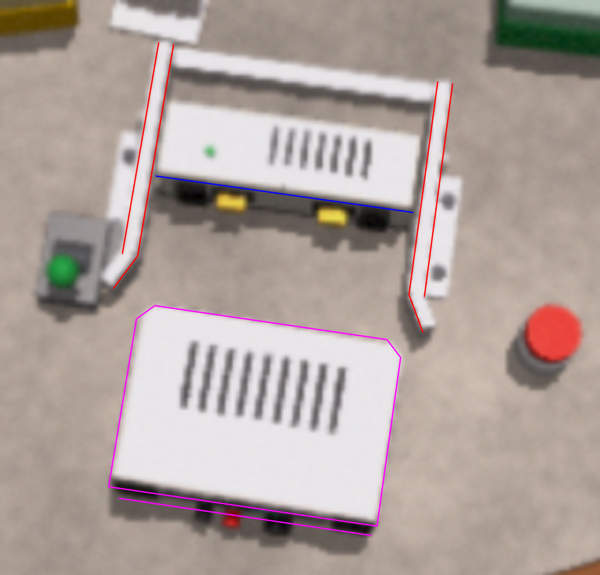

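The overlay fits. In the cradle frame the supply is at about (-114, -5) mm and nearly square, with about 103 mm to go. I'll bring the shut fingers down behind the right guard.

Request:
servo_tool(
  motion=[
    [[-1,0,-6,30,0,0,0.9],[-1,0,-6,32,0,0,0],[-1,0,-6,32,0,0,0],[-1,0,-6,32,0,0,0],[-1,0,-6,32,0,0,0],[-1,0,-6,32,0,0,0],[-1,0,-6,32,0,0,0],[-1,0,-6,32,0,0,0],[-1,0,-4,25,0,0,0],[-1,0,0,15,0,0,0],[-1,0,0,5,0,0,0]],
  ],
)

```text
time_s: 4.05
eef_pos: [0.4262, 0.0099, 0.026]
ee_rot: [3.141, 0.023, 3.028]
contact_force: [0.8, 1.1, -0.0]
gripper_width: 0.0004
```

```bash
cat > st.py <<'E'
from h import *
C=(.6672,.0702,-.115)
o=arm.get_obs(); d=np.array(o['eef_pos'][:2])-C[:2]; c,s=np.cos(C[2]),np.sin(C[2])
print('t',o['time_s'],'cradle xy mm',np.round(1e3*np.array([c*d[0]+s*d[1],-s*d[0]+c*d[1]]),1),'z',round(o['eef_pos'][2]*1e3,1),'rot',np.round(o['ee_rot'],3),'F',np.round(o['contact_force'],1))
E
python3 st.py
```

```text
t 4.05 cradle xy mm [-232.5  -87.6] z 26.0 rot [3.141 0.023 3.028] F [ 0.8  1.1 -0. ]
```

Request:
servo_tool(
  motion=[
    [[-1,-10,0,0,0,1.3,0],[-1,-10,0,2,0,0,0],[-1,-6,0,2,0,0,0],[-1,-5,0,0,0,0,0],[-1,-5,0,0,0,0,0],[-1,-5,0,0,0,0,0],[-1,-4,0,0,0,0,0]],
  ],
)

```text
time_s: 4.63
eef_pos: [0.4698, 0.0056, 0.0219]
ee_rot: [3.141, -0.007, 3.028]
contact_force: [-4.7, -0.6, -3.1]
gripper_width: 0.0002
```

```bash
python3 st.py
```

```text
t 4.6333 cradle xy mm [-188.7  -86.8] z 21.9 rot [ 3.141 -0.007  3.028] F [-4.7 -0.6 -3.1]
```

Request:
servo_tool(
  motion=[
    [[-1,-5,0,0,0,0,0],[-1,-4,0,0,0,0,0],[-1,15,0,0,0,0,0],[-1,20,0,0,0,0,0],[-1,0,25,0,0,0,0],[-1,0,36,0,0,0,0],[-1,0,36,0,0,0,0],[-1,0,36,0,0,0,0],[-1,0,30,0,0,0,0],[-1,0,4,0,0,0,0],[-1,0,0,0,0,0,0]],
  ],
)

```text
time_s: 5.55
eef_pos: [0.4643, 0.1822, 0.0272]
ee_rot: [3.139, 0.001, 3.025]
contact_force: [0.3, 0.4, -0.3]
gripper_width: 0.0004
```

```bash
python3 st.py
```

```text
t 5.55 cradle xy mm [-214.4   88. ] z 27.2 rot [3.139e+00 1.000e-03 3.025e+00] F [ 0.3  0.4 -0.3]
```

```bash
cat > look.py <<'E'
from h import *
C=(.6672,.0702,-.115); c,s=np.cos(C[2]),np.sin(C[2])
for k in ['top','side','wrist']:
    arm.get_image(k)
    for n,z in [('supply',0),('push_left',.03),('push_right',.03)]:
        for d in arm.tip_of(k,n)[:4]:
            p=at_z(k,d['at'],z)[:2]-C[:2]; p=1e3*np.array([c*p[0]+s*p[1],-s*p[0]+c*p[1]])
            if p[0]>-220 and abs(p[1])<120: print(k,n,round(d['confidence'],2),np.round(p,1))
E
python3 look.py
```

```text
top supply 0.66 [-107.6   -2. ]
top push_left 0.64 [-175.6   78.9]
top push_right 0.95 [-168.1  -90.2]
side supply 0.67 [-104.1  -27. ]
side push_left 0.63 [-177.6   82.9]
side push_right 0.66 [-165.2  -94.4]
wrist supply 0.82 [-98.3  -4.6]
```

Request:
servo_tool(
  motion=[
    [[-1,-10,-8,3,0,0,0],[-1,-10,0,2,0,0,0],[-1,-5,0,0,0,0,0],[-1,-5,0,0,0,0,0],[-1,-5,0,0,0,0,0],[-1,-5,0,0,0,0,0],[-1,-4,0,0,0,0,0]],
  ],
)

```text
time_s: 6.73
eef_pos: [0.5056, 0.1653, 0.0198]
ee_rot: [-3.142, -0.013, 3.021]
contact_force: [-6.6, 2.6, 3.7]
gripper_width: 0.0003
```

```bash
python3 st.py
```

```text
t 6.7333 cradle xy mm [-171.5   76. ] z 19.8 rot [-3.142 -0.013  3.021] F [-6.6  2.6  3.7]
```

Request:
servo_tool(
  motion=[
    [[-1,14,0,0,0,0,0],[-1,16,0,-2,0,0,0],[-1,0,-25,0,0,0,0],[-1,0,-34,0,0,0,0],[-1,0,-36,0,0,0,0],[-1,0,-34,0,0,0,0],[-1,0,-26,0,0,0,0.3],[-1,0,0,0,0,0,0],[-1,0,0,0,0,0,0]],
  ],
)

```text
time_s: 7.48
eef_pos: [0.4609, 0.0088, 0.021]
ee_rot: [3.141, -0.011, 3.017]
contact_force: [-0.5, -0.0, 0.2]
gripper_width: 0.0006
```

```bash
python3 st.py; python3 look.py
```

```text
t 7.4833 cradle xy mm [-197.9  -84.7] z 21.0 rot [ 3.141 -0.011  3.017] F [-0.5 -0.   0.2]
top supply 0.92 [-90.8  -9.4]
top push_left 0.88 [-158.3   80.7]
top push_right 0.22 [-166.6   -1.6]
side supply 0.81 [-96.7 -18.1]
wrist supply 0.71 [-88.4  -6.4]
```

Request:
servo_tool(
  motion=[
    [[-1,-8,-2,0,0,0,0.5],[-1,-7,0,0,0,0,0],[-1,-5,0,0,0,0,0],[-1,-5,0,0,0,0,0],[-1,-5,0,0,0,0,0],[-1,-5,0,0,0,0,0],[-1,-4,0,0,0,0,0],[-1,-2,0,0,0,0,0]],
  ],
)

```text
time_s: 8.75
eef_pos: [0.4976, 0.0027, 0.0193]
ee_rot: [-3.141, -0.028, 3.011]
contact_force: [-7.8, 0.8, 5.4]
gripper_width: 0.0002
```

```bash
python3 st.py
```

```text
t 8.75 cradle xy mm [-160.7  -86.5] z 19.3 rot [-3.141 -0.028  3.011] F [-7.8  0.8  5.4]
```

Request:
servo_tool(
  motion=[
    [[-1,14,0,0,0,0,0],[-1,16,0,-3,0,-1.6,-0.9],[-1,0,26,0,0,0,0],[-1,0,35,0,0,0,0],[-1,0,37,0,0,0,0],[-1,0,35,0,0,0,0],[-1,0,26,0,0,0,0],[-1,0,0,0,0,0,0],[-1,0,0,0,0,0,0]],
  ],
)

```text
time_s: 9.5
eef_pos: [0.4913, 0.1704, 0.0227]
ee_rot: [3.141, 0.003, 3.022]
contact_force: [0.2, -0.1, 0.4]
gripper_width: 0.0003
```

```bash
python3 st.py; python3 look.py
```

```text
t 9.5 cradle xy mm [-186.3   79.3] z 22.7 rot [3.141e+00 3.000e-03 3.022e+00] F [ 0.2 -0.1  0.4]
top supply 0.64 [-79.1  -1.7]
top push_left 0.41 [-87.2  -0.4]
top push_right 0.8 [-143.6  -90.1]
side push_left 0.87 [-155.1   74.4]
side push_right 0.83 [-150.9  -80.3]
side push_right 0.65 [ 54.  -43.3]
wrist supply 0.88 [-76.5  -6.3]
```

Request:
servo_tool(
  motion=[
    [[-1,-8,0,0,0,0,0],[-1,-7,0,0,0,0,0],[-1,-5,0,0,0,0,0],[-1,-5,0,0,0,0,0],[-1,-4,0,0,0,0,0],[-1,-2,0,0,0,0,0]],
  ],
)

```text
time_s: 10.6
eef_pos: [0.5216, 0.165, 0.0225]
ee_rot: [-3.141, -0.005, 3.019]
contact_force: [-7.2, 2.0, 3.0]
gripper_width: 0.0002
```

```bash
python3 st.py
python3 - <<'E'
from h import *
save('top','t1.png',crop=(70,230,150,330),s=3.75)
E
```

```text
t 10.6 cradle xy mm [-155.5   77.5] z 22.5 rot [-3.141 -0.005  3.019] F [-7.2  2.   3. ]
```

View pics/t1.png

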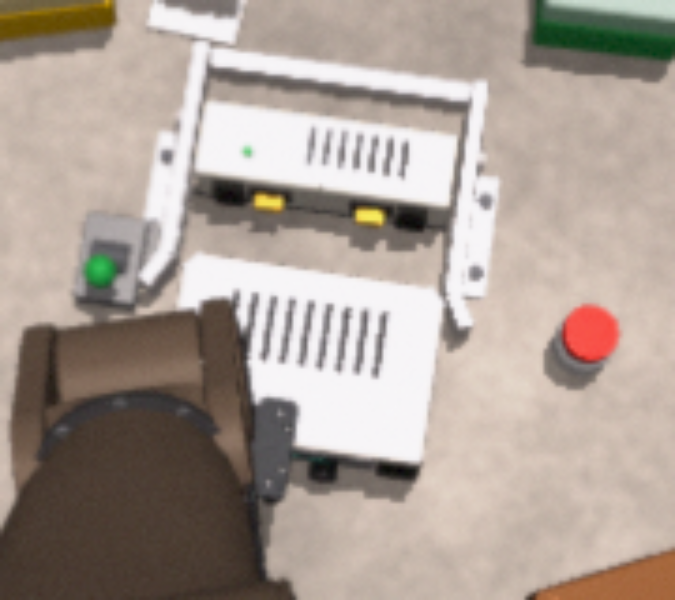

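Here the supply's front edge spans (190,256) to (432,288), just entering the mouth, and nothing else has moved. I'll fit its pose.

Run:
```python
from fit import *
f=lambda L:np.array([[70+(y+.5)/3.75-.5,150+(x+.5)/3.75-.5] for x,y in L])
S=f([(192,255),(431,288),(442,299),(419,465)])
P=np.array([(.07,.088,.076),(.07,-.088,.076),(.058,-.1,.076),(-.07,-.1,.076)])
s,e=fit(S,P); C=np.array([.6672,.0702,-.115]); c,n=np.cos(C[2]),np.sin(C[2]); d=s[:2]-C[:2]
print(s,e.tolist(),c*d[0]+n*d[1],-n*d[0]+c*d[1],s[2]-C[2])
```

```text
[ 0.59396702  0.07573152 -0.09956772] [[-0.2, 0.9], [-1.2, -1.1], [0.5, -0.3], [0.9, 0.5]] -0.07338397945576663 -0.0029082597237744326 0.015432283138877526
```

Request:
servo_tool(
  motion=[
    [[-1,14,0,0,0,0,0],[-1,16,0,0,0,0,-0.4],[-1,0,-26,0,0,0,0],[-1,0,-35,0,0,0,0],[-1,0,-36,0,0,0,0],[-1,0,-35,0,0,0,0],[-1,0,-26,0,0,0,0],[-1,0,0,0,0,0,0],[-1,-6,0,0,0,0,0],[-1,-6,0,0,0,0,0]],
  ],
)

```text
time_s: 11.48
eef_pos: [0.4897, 0.0042, 0.0221]
ee_rot: [3.141, -0.001, 3.029]
contact_force: [-0.3, -0.1, -0.7]
gripper_width: 0.0006
```

```bash
python3 st.py
```

```text
t 11.4833 cradle xy mm [-168.7  -86. ] z 22.1 rot [ 3.141e+00 -1.000e-03  3.029e+00] F [-0.3 -0.1 -0.7]
```

Request:
servo_tool(
  motion=[
    [[-1,-6,0,0,0,0,0],[-1,-5,0,0,0,0,0],[-1,-4,0,0,0,0,0],[-1,-4,0,0,0,0,0],[-1,-3,0,0,0,0,0],[-1,-1,0,0,0,0,0]],
  ],
)

```text
time_s: 11.98
eef_pos: [0.5118, 0.006, 0.0207]
ee_rot: [-3.141, -0.014, 3.036]
contact_force: [-4.7, -0.6, 1.4]
gripper_width: 0.0002
```

```bash
python3 st.py
```

```text
t 11.9833 cradle xy mm [-147.   -81.6] z 20.7 rot [-3.141 -0.014  3.036] F [-4.7 -0.6  1.4]
```

Request:
servo_tool(
  motion=[
    [[-1,14,0,0,0,0,0],[-1,16,0,0,0,-0.8,0.5],[-1,0,26,0,0,0,0],[-1,0,35,0,0,0,0],[-1,0,35,0,0,0,0],[-1,0,34,0,0,0,0],[-1,0,26,0,0,0,0],[-1,0,0,0,0,0,0],[-1,-6,0,0,0,0,0],[-1,-6,0,0,0,0,0]],
  ],
)

```text
time_s: 12.82
eef_pos: [0.5142, 0.1784, 0.0202]
ee_rot: [3.141, 0.002, 3.039]
contact_force: [-0.2, 0.0, 0.7]
gripper_width: 0.0001
```

```bash
python3 st.py
```

```text
t 12.8167 cradle xy mm [-164.4   89.9] z 20.2 rot [3.141e+00 2.000e-03 3.039e+00] F [-0.2  0.   0.7]
```

Request:
servo_tool(
  motion=[
    [[-1,0,-9,0,0,0,0.7],[-1,-6,0,0,0,0,0],[-1,-5,0,0,0,0,0],[-1,-4,0,0,0,0,0],[-1,-4,0,0,0,0,0],[-1,-4,0,0,0,0,0],[-1,-1,0,0,0,0,0]],
  ],
)

```text
time_s: 13.4
eef_pos: [0.5366, 0.1607, 0.0192]
ee_rot: [-3.14, -0.009, 3.018]
contact_force: [-4.1, 2.9, 1.3]
gripper_width: 0.0004
```

```bash
python3 st.py
```

```text
t 13.4 cradle xy mm [-140.2   75. ] z 19.2 rot [-3.14  -0.009  3.018] F [-4.1  2.9  1.3]
```

Request:
servo_tool(
  motion=[
    [[-1,14,0,-2,0,0,0],[-1,16,0,0,0,-0.5,-0.5],[-1,0,-26,0,0,0,0],[-1,0,-35,0,0,0,0],[-1,0,-35,0,0,0,0],[-1,0,-34,0,0,0,0],[-1,0,-24,0,0,0,0],[-1,0,0,0,0,0,0],[-1,-6,0,0,0,0,0],[-1,-6,0,0,0,0,0]],
  ],
)

```text
time_s: 14.23
eef_pos: [0.5022, -0.0029, 0.0221]
ee_rot: [-3.141, 0.002, 3.017]
contact_force: [0.3, 0.3, 1.1]
gripper_width: 0.0005
```

```bash
python3 st.py; python3 look.py
```

```text
t 14.2333 cradle xy mm [-155.6  -91.5] z 22.1 rot [-3.141e+00  2.000e-03  3.017e+00] F [0.3 0.3 1.1]
top supply 0.94 [-58.3  -8.6]
top push_left 0.9 [-124.3   77.6]
side supply 0.75 [-71.4 -22.8]
side push_left 0.78 [-134.8   79.7]
side push_left 0.58 [-21.4 -39.3]
side push_right 0.72 [-126.6  -93.1]
side push_right 0.2 [ 74.3 -16.4]
wrist supply 0.94 [-54.3 -10.7]
```

Request:
servo_tool(
  motion=[
    [[-1,-5,4,0,0,0,-0.5],[-1,-5,0,0,0,0,0],[-1,-4,0,0,0,0,0],[-1,-4,0,0,0,0,0],[-1,-4,0,0,0,0,0],[-1,-2,0,0,0,0,0]],
  ],
)

```text
time_s: 15.33
eef_pos: [0.5234, 0.0, 0.0214]
ee_rot: [-3.14, -0.009, 3.029]
contact_force: [-7.3, 0.0, 4.4]
gripper_width: 0.0006
```

```bash
python3 st.py;  python3 - <<'E'
from h import *
save('top','t2.png',crop=(70,230,150,330),s=3.75)
E
```

```text
t 15.3333 cradle xy mm [-134.8  -86.2] z 21.4 rot [-3.14  -0.009  3.029] F [-7.3  0.   4.4]
```

View pics/t2.png

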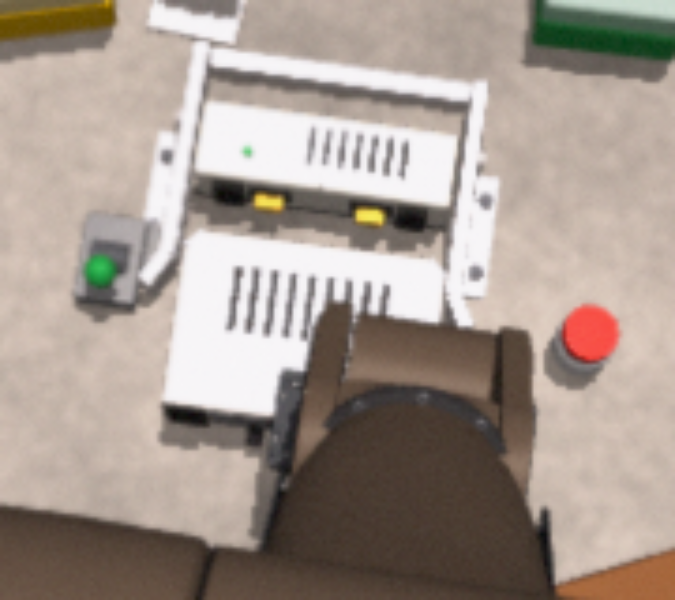

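The supply's front is now well inside the guides, with its front edge at (197,232) to (435,262), and it is square. I'll carry on walking it in.

Request:
servo_tool(
  motion=[
    [[-1,14,0,-1,0,0,0],[-1,16,0,0,0,-0.5,0],[-1,0,26,0,0,0,0],[-1,0,36,0,0,0,0],[-1,0,36,0,0,0,0],[-1,0,34,0,0,0,0],[-1,0,26,0,0,0,0],[-1,0,0,0,0,0,0],[-1,-7,0,0,0,0,0],[-1,-7,0,0,0,0,0],[-1,-5,0,0,0,0,0]],
  ],
)

```text
time_s: 16.3
eef_pos: [0.5353, 0.1638, 0.022]
ee_rot: [-3.141, 0.001, 3.026]
contact_force: [-0.5, 0.2, -0.1]
gripper_width: 0.0004
```

```bash
python3 st.py
```

```text
t 16.3 cradle xy mm [-141.8   77.8] z 22.0 rot [-3.141e+00  1.000e-03  3.026e+00] F [-0.5  0.2 -0.1]
```

Request:
servo_tool(
  motion=[
    [[-1,-4,1,0,0,0,0],[-1,-4,0,0,0,0,0],[-1,-4,0,0,0,0,0],[-1,-4,0,0,0,0,0],[-1,-2,0,0,0,0,0]],
  ],
)

```text
time_s: 16.72
eef_pos: [0.5502, 0.1586, 0.0206]
ee_rot: [-3.139, -0.013, 3.019]
contact_force: [-9.2, 3.9, 3.9]
gripper_width: 0.0004
```

```bash
python3 st.py
```

```text
t 16.7167 cradle xy mm [-126.3   74.4] z 20.6 rot [-3.139 -0.013  3.019] F [-9.2  3.9  3.9]
```

Request:
servo_tool(
  motion=[
    [[-1,14,0,-1,0,0,0],[-1,16,0,0,0,-0.7,-0.5],[-1,0,-26,0,0,0,0],[-1,0,-34,0,0,0,0],[-1,0,-35,0,0,0,0],[-1,0,-33,0,0,0,0],[-1,0,-24,0,0,0,0],[-1,0,0,0,0,0,0],[-1,-7,0,0,0,0,0],[-1,-7,0,0,0,0,0],[-1,-4,0,0,0,0,0]],
  ],
)

```text
time_s: 17.63
eef_pos: [0.5227, -0.0052, 0.0223]
ee_rot: [-3.139, 0.0, 3.016]
contact_force: [1.4, 0.7, -0.0]
gripper_width: 0.0005
```

```bash
python3 st.py
```

```text
t 17.6333 cradle xy mm [-134.9  -91.5] z 22.3 rot [-3.139  0.     3.016] F [ 1.4  0.7 -0. ]
```

Request:
servo_tool(
  motion=[
    [[-1,-3,4,0,0,0,-0.5],[-1,-4,0,0,0,0,0],[-1,-4,0,0,0,0,0],[-1,-4,0,0,0,0,0],[-1,-4,0,0,0,0,0],[-1,-2,0,0,0,0,0]],
  ],
)

```text
time_s: 18.13
eef_pos: [0.5402, 0.0014, 0.0205]
ee_rot: [-3.138, -0.017, 3.033]
contact_force: [-7.6, -0.6, 3.4]
gripper_width: 0.0007
```

Request:
servo_tool(
  motion=[
    [[-1,14,0,-1,0,0,0],[-1,16,0,0,0,-0.5,0],[-1,0,26,0,0,0,0],[-1,0,36,0,0,0,0],[-1,0,36,0,0,0,0],[-1,0,33,0,0,0,0],[-1,0,26,0,0,0,0],[-1,0,0,0,0,0,0],[-1,-7,0,0,0,0,0],[-1,-7,0,0,0,0,0],[-1,-4,0,0,0,0,0]],
  ],
)

```text
time_s: 19.05
eef_pos: [0.5464, 0.1744, 0.0204]
ee_rot: [-3.138, -0.008, 3.047]
contact_force: [-0.4, 0.5, 1.1]
gripper_width: 0.0008
```

```bash
python3 st.py; python3 look.py
```

```text
t 19.05 cradle xy mm [-131.9   89.7] z 20.4 rot [-3.138 -0.008  3.047] F [-0.4  0.5  1.1]
top supply 0.65 [-41.8  -1.9]
top push_right 0.79 [-102.6  -86.7]
side supply 0.92 [-39.9 -22.2]
side push_left 0.8 [-108.2   75.8]
side push_right 0.61 [-112.1  -90.2]
wrist supply 0.77 [-33.9  -3.3]
```

Request:
servo_tool(
  motion=[
    [[-1,0,-9,-1,0,0,1.2],[-1,-4,0,0,0,-0.4,0],[-1,-4,0,0,0,0,0],[-1,-4,0,0,0,0,0],[-1,-4,0,0,0,0,0],[-1,-4,0,0,0,0,0],[-1,-2,0,0,0,0,0]],
  ],
)

```text
time_s: 20.23
eef_pos: [0.564, 0.1621, 0.0212]
ee_rot: [-3.137, -0.009, 3.023]
contact_force: [-6.9, 2.7, 3.5]
gripper_width: 0.0006
```

Request:
servo_tool(
  motion=[
    [[-1,14,0,-1,0,0,0],[-1,16,0,0,0,-0.5,0],[-1,0,-26,0,0,0,0],[-1,0,-34,0,0,0,0],[-1,0,-35,0,0,0,0],[-1,0,-33,0,0,0,0],[-1,0,-24,0,0,0,0],[-1,0,0,0,0,0,0],[-1,-7,0,0,0,0,0],[-1,-7,0,0,0,0,0],[-1,-4,0,0,0,0,0]],
  ],
)

```text
time_s: 21.15
eef_pos: [0.5385, 0.0078, 0.0231]
ee_rot: [-3.138, 0.004, 3.026]
contact_force: [0.3, 0.8, 1.2]
gripper_width: 0.0005
```

```bash
python3 st.py
```

```text
t 21.15 cradle xy mm [-120.7  -76.7] z 23.1 rot [-3.138  0.004  3.026] F [0.3 0.8 1.2]
```

Request:
servo_tool(
  motion=[
    [[-1,0,-7,0,0,0,0],[-1,-4,0,0,0,0,0],[-1,-4,0,0,0,0,0],[-1,-4,0,0,0,0,0],[-1,-3,0,0,0,0,0],[-1,-1,0,0,0,0,0]],
  ],
)

```text
time_s: 21.65
eef_pos: [0.5508, 0.0018, 0.0218]
ee_rot: [-3.137, -0.009, 3.032]
contact_force: [-4.6, 0.6, 1.2]
gripper_width: 0.0007
```

Request:
servo_tool(
  motion=[
    [[-1,14,0,-1,0,0,0],[-1,16,0,0,0,-0.5,0],[-1,0,26,0,0,0,0],[-1,0,35,0,0,0,0],[-1,0,35,0,0,0,0],[-1,0,33,0,0,0,0],[-1,0,24,0,0,0,0],[-1,0,0,0,0,0,0],[-1,-7,0,0,0,0,0],[-1,-7,0,0,0,0,0],[-1,-4,0,0,0,0,0]],
  ],
)

```text
time_s: 22.57
eef_pos: [0.5577, 0.1651, 0.0221]
ee_rot: [-3.138, 0.0, 3.036]
contact_force: [0.0, 0.1, 0.1]
gripper_width: 0.0004
```

```bash
python3 st.py
python3 - <<'E'
from h import *
save('top','t3.png',crop=(70,230,150,330),s=3.75)
E
```

```text
t 22.5667 cradle xy mm [-119.7   81.7] z 22.1 rot [-3.138  0.     3.036] F [0.  0.1 0.1]
```

View pics/t3.png

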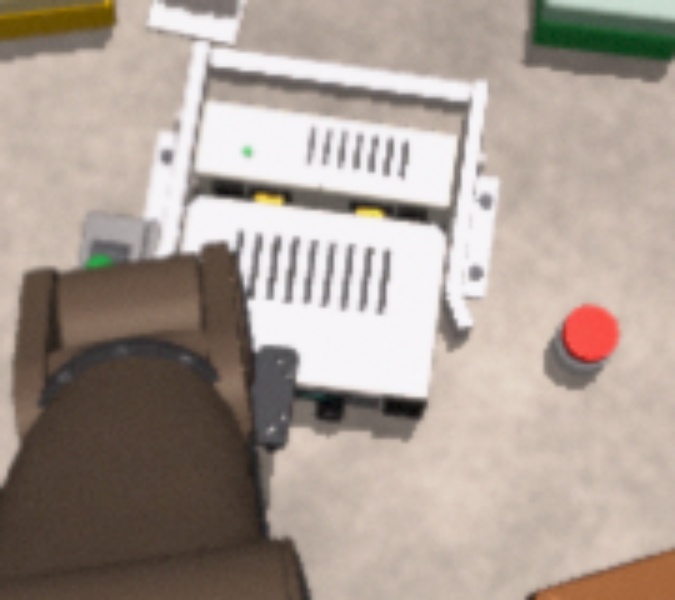

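The supply is square between the guides, with its front edge at (200,197) to (440,228), about 15 mm short of the brass contacts' seating. From here I use small, gentle pushes.

Request:
servo_tool(
  motion=[
    [[-1,-4,0,0,0,0,0.5],[-1,-4,0,0,0,0,0],[-1,-3,0,0,0,0,0],[-1,-3,0,0,0,0,0],[-1,-2,0,0,0,0,0],[-1,-1,0,0,0,0,0]],
  ],
)

```text
time_s: 23.12
eef_pos: [0.5725, 0.1591, 0.021]
ee_rot: [-3.136, -0.011, 3.019]
contact_force: [-6.4, 3.5, 2.6]
gripper_width: 0.0005
```

Request:
servo_tool(
  motion=[
    [[-1,14,0,-1,0,0,0],[-1,16,0,0,0,0,0],[-1,0,-26,0,0,0,0],[-1,0,-35,0,0,0,0],[-1,0,-35,0,0,0,0],[-1,0,-34,0,0,0,0],[-1,0,-26,0,0,0,0],[-1,0,0,0,0,0,0],[-1,-7,0,0,0,0,0],[-1,-7,0,0,0,0,0],[-1,-3,0,0,0,0,0]],
  ],
)

```text
time_s: 24.03
eef_pos: [0.5415, -0.0043, 0.0235]
ee_rot: [-3.136, -0.009, 3.014]
contact_force: [-0.2, 0.0, 0.6]
gripper_width: 0.0002
```

```bash
python3 st.py
```

```text
t 24.0333 cradle xy mm [-116.3  -88.4] z 23.5 rot [-3.136 -0.009  3.014] F [-0.2  0.   0.6]
```

Request:
servo_tool(
  motion=[
    [[-1,-4,3,0,0,-0.5,-0.6],[-1,-4,0,0,0,0,0],[-1,-3,0,0,0,0,0],[-1,-3,0,0,0,0,0],[-1,-2,0,0,0,0,0],[-1,-2,0,0,0,0,0],[-1,-1,0,0,0,0,0]],
  ],
)

```text
time_s: 24.62
eef_pos: [0.5558, 0.0018, 0.0215]
ee_rot: [-3.135, -0.019, 3.034]
contact_force: [-3.0, -1.5, 0.5]
gripper_width: 0.0004
```

Request:
servo_tool(
  motion=[
    [[-1,14,0,-1,0,0,0],[-1,16,0,0,0,-0.5,0],[-1,0,26,0,0,0,0],[-1,0,35,0,0,0,0],[-1,0,36,0,0,0,0],[-1,0,34,0,0,0,0],[-1,0,24,0,0,0,0],[-1,0,0,0,0,0,0],[-1,-7,0,0,0,0,0],[-1,-7,0,0,0,0,0],[-1,-3,0,0,0,0,0]],
  ],
)

```text
time_s: 25.53
eef_pos: [0.5607, 0.1689, 0.0214]
ee_rot: [-3.136, -0.009, 3.041]
contact_force: [0.1, 0.0, -0.1]
gripper_width: 0.0004
```

```bash
python3 st.py
```

```text
t 25.5333 cradle xy mm [-117.2   85.9] z 21.4 rot [-3.136 -0.009  3.041] F [ 0.1  0.  -0.1]
```

Request:
servo_tool(
  motion=[
    [[-1,-4,-5,0,0,-0.5,0.8],[-1,-4,0,0,0,0,0],[-1,-4,0,0,0,0,0],[-1,-3,0,0,0,0,0],[-1,-3,0,0,0,0,0],[-1,-3,0,0,0,0,0],[-1,-1,0,0,0,0,0]],
  ],
)

```text
time_s: 26.12
eef_pos: [0.5771, 0.1564, 0.02]
ee_rot: [-3.133, -0.018, 3.018]
contact_force: [-1.7, 1.2, -0.4]
gripper_width: 0.0005
```

Request:
servo_tool(
  motion=[
    [[-1,14,0,-1,0,0,0],[-1,16,0,0,0,0,0],[-1,0,-26,0,0,0,0],[-1,0,-35,0,0,0,0],[-1,0,-35,0,0,0,0],[-1,0,-34,0,0,0,0],[-1,0,-24,0,0,0,0],[-1,0,0,0,0,0,0],[-1,-7,0,0,0,0,0],[-1,-7,0,0,0,0,0],[-1,-5,0,0,0,0,0]],
  ],
)

```text
time_s: 27.03
eef_pos: [0.5479, -0.0043, 0.0231]
ee_rot: [-3.134, -0.017, 3.013]
contact_force: [-0.2, 0.7, 0.7]
gripper_width: 0.0006
```

```bash
python3 st.py
```

```text
t 27.0333 cradle xy mm [-110.   -87.7] z 23.1 rot [-3.134 -0.017  3.013] F [-0.2  0.7  0.7]
```

Request:
servo_tool(
  motion=[
    [[-1,-4,4,0,0,-1,-0.7],[-1,-4,0,0,0,0,0],[-1,-3,0,0,0,0,0],[-1,-3,0,0,0,0,0],[-1,-3,0,0,0,0,0],[-1,-2,0,0,0,0,0]],
  ],
)

```text
time_s: 27.53
eef_pos: [0.5594, 0.0029, 0.0207]
ee_rot: [-3.132, -0.022, 3.034]
contact_force: [-7.0, -1.9, 2.3]
gripper_width: 0.0005
```

```bash
python3 st.py
```

```text
t 27.5333 cradle xy mm [-99.4 -79.2] z 20.7 rot [-3.132 -0.022  3.034] F [-7.  -1.9  2.3]
```

Request:
servo_tool(
  motion=[
    [[-1,-3,0,0,0,0,0],[-1,-2,0,0,0,0,0],[-1,-2,0,0,0,0,0]],
  ],
)

```text
time_s: 27.78
eef_pos: [0.5586, 0.0049, 0.0192]
ee_rot: [-3.131, -0.041, 3.038]
contact_force: [-10.0, -1.6, 4.4]
gripper_width: 0.0004
```

Request:
servo_tool(
  motion=[
    [[-1,14,0,-1,0,0,0],[-1,16,0,0,0,-1,0],[-1,0,26,0,0,0,0],[-1,0,35,0,0,0,0],[-1,0,35,0,0,0,0],[-1,0,30,0,0,0,0],[-1,0,20,0,0,0,0.5],[-1,0,0,0,0,0,0.5],[-1,-7,0,0,0,0,0],[-1,-7,0,0,0,0,0],[-1,-5,0,0,0,0,0]],
  ],
)

```text
time_s: 28.7
eef_pos: [0.5627, 0.1638, 0.0189]
ee_rot: [-3.131, -0.023, 3.031]
contact_force: [-0.1, -0.2, 0.5]
gripper_width: 0.0002
```

```bash
python3 st.py
python3 - <<'E'
from h import *
save('top','t4.png',crop=(90,190,180,290),s=6)
E
```

```text
t 28.7 cradle xy mm [-114.5   81. ] z 18.9 rot [-3.131 -0.023  3.031] F [-0.1 -0.2  0.5]
```

View pics/t4.png

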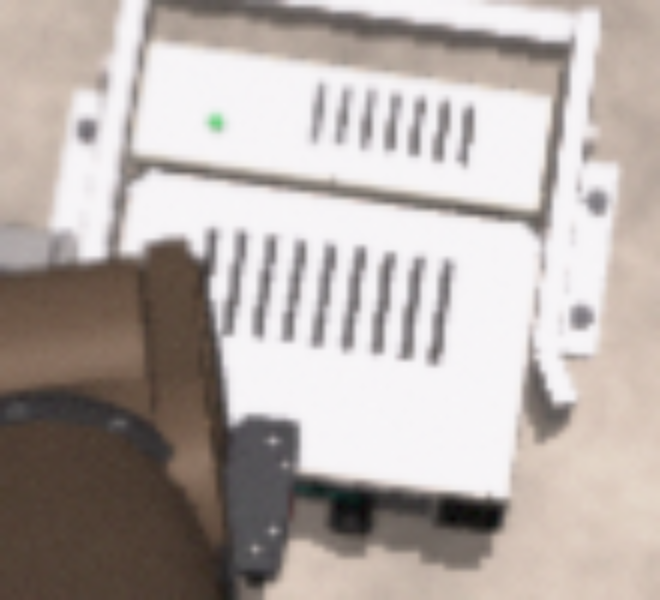

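The supply is nearly against the head, with only a thin, even dark gap along it. The right push stopped at 10 N, so I'll do the left one.

Request:
servo_tool(
  motion=[
    [[-1,-4,0,-3,0,-1.3,0],[-1,-4,0,0,0,0,0],[-1,-3,0,0,0,0,0],[-1,-3,0,0,0,0,0],[-1,-3,0,0,0,0,0],[-1,-3,0,0,0,0,0]],
  ],
)

```text
time_s: 29.25
eef_pos: [0.5776, 0.1581, 0.0212]
ee_rot: [-3.129, -0.016, 3.025]
contact_force: [-15.1, 4.9, 8.0]
gripper_width: 0.0004
```

```bash
python3 st.py
```

```text
t 29.25 cradle xy mm [-99.1  77. ] z 21.2 rot [-3.129 -0.016  3.025] F [-15.1   4.9   8. ]
```

Request:
servo_tool(
  motion=[
    [[-1,-3,0,0,0,0,0],[-1,-4,0,0,0,0,0],[-1,-4,0,0,0,0,0]],
  ],
)

```text
time_s: 29.5
eef_pos: [0.5762, 0.1572, 0.0201]
ee_rot: [-3.124, -0.043, 3.024]
contact_force: [-20.1, 5.2, 12.0]
gripper_width: 0.0004
```

```bash
python3 st.py
```

```text
t 29.5 cradle xy mm [-100.4   76. ] z 20.1 rot [-3.124 -0.043  3.024] F [-20.1   5.2  12. ]
```

Request:
servo_tool(
  motion=[
    [[-1,14,0,-1,0,0,0],[-1,16,0,0,0,-2,0],[-1,0,-26,0,0,0,0],[-1,0,-35,0,0,0,0],[-1,0,-35,0,0,0,0],[-1,0,-33,0,0,0,0],[-1,0,-24,0,0,0,0],[-1,0,0,0,0,0,0],[-1,-7,0,0,0,0,0],[-1,-7,0,0,0,0,0],[-1,-4,0,0,0,0,0]],
  ],
)

```text
time_s: 30.42
eef_pos: [0.5454, 0.0006, 0.0257]
ee_rot: [-3.124, -0.009, 3.026]
contact_force: [-0.5, 0.7, 0.3]
gripper_width: 0.0005
```

Request:
servo_tool(
  motion=[
    [[-1,-4,0,0,0,0,0],[-1,-4,0,0,0,0,0],[-1,-3,0,0,0,0,0],[-1,-3,0,0,0,0,0]],
  ],
)

```text
time_s: 30.75
eef_pos: [0.5599, 0.0018, 0.025]
ee_rot: [-3.124, -0.014, 3.03]
contact_force: [-19.9, -0.5, 8.5]
gripper_width: 0.0003
```

```bash
python3 st.py
```

```text
t 30.75 cradle xy mm [-98.8 -80.2] z 25.0 rot [-3.124 -0.014  3.03 ] F [-19.9  -0.5   8.5]
```

Request:
servo_tool(
  motion=[
    [[-1,-4,0,0,0,0,0],[-1,-4,0,0,0,0,0],[-1,-4,0,0,0,0,0]],
  ],
)

```text
time_s: 31.0
eef_pos: [0.5585, 0.0033, 0.0229]
ee_rot: [-3.123, -0.045, 3.032]
contact_force: [-17.7, 1.0, 9.6]
gripper_width: 0.0005
```

```bash
python3 st.py
```

```text
t 31.0 cradle xy mm [-100.3  -79. ] z 22.9 rot [-3.123 -0.045  3.032] F [-17.7   1.    9.6]
```

Both corners stop at the same depth (-99.1 left, -98.8 right) at about 20 N, so the supply is home on both buffers. I'll back off, lift, and plan the switch push with the bottle's clearance in mind.

Request:
servo_tool(
  motion=[
    [[-1,14,0,0,0,0,0],[-1,20,0,-5,0,-2.5,0],[-1,20,0,-30,0.8,0,0],[-1,20,0,-30,0,0,0],[-1,10,0,-35,0,0,0],[-1,0,0,-35,0,0,0],[-1,0,0,-35,0,0,0],[-1,0,0,0,0,0,0]],
  ],
)

```text
time_s: 31.67
eef_pos: [0.4702, 0.0212, 0.1987]
ee_rot: [-3.108, -0.011, 3.038]
contact_force: [-0.6, -0.8, 0.3]
gripper_width: 0.0003
```

```bash
python3 st.py
python3 - <<'E'
from h import *
C=(.6672,.0702,-.115); c,s=np.cos(C[2]),np.sin(C[2])
tc=lambda p:np.round([1e3*(c*(p[0]-C[0])+s*(p[1]-C[1])),1e3*(-s*(p[0]-C[0])+c*(p[1]-C[1]))],1)
print('q',np.round(arm.get_obs()['q'],2))
save('top','t5.png',crop=(70,220,100,300),s=4)
print('cap',tc(at_z('top',[216.5/1.5,182.5/1.5],.15)))
for k in ['top','side']:
    if k=='side': arm.get_image(k)
    for d in arm.tip_of(k,'reagent_bottle')[:1]: print(k,tc(at_z(k,d['at'],0)))
    for d in arm.tip_of(k,'charge_switch_tip')[:3]: print(k,round(d['confidence'],2),tc(at_z(k,d['at'],.059)))
E
```

```text
t 31.6667 cradle xy mm [-190.1  -71.3] z 198.7 rot [-3.108 -0.011  3.038] F [-0.6 -0.8  0.3]
q [-0.07  0.27  1.9  -0.04  0.98 -1.52]
cap [-71.9 287.3]
top [-67.1 286.6]
top 0.59 [-22.2 158.7]
top 0.53 [-76.3 277.1]
top 0.23 [-173.2 -513.4]
side [-83.8 286.7]
side 0.62 [-25.  157.2]
side 0.57 [-112.4   25.7]
```

View pics/t5.png

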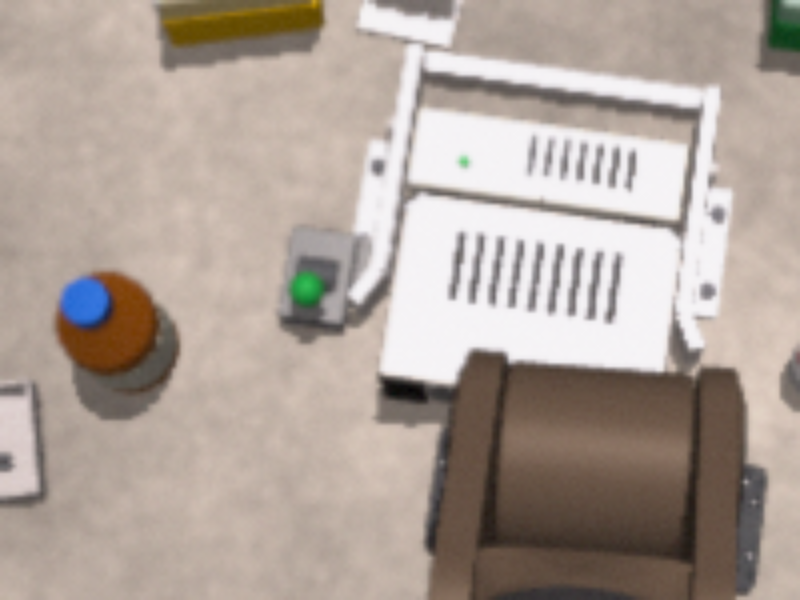

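The supply sits square between the guides with a uniform seam against the head. The ball is at (307,290), and the bottle at (110,320) is close to where the gripper body would sweep. I'll turn the tool 90° so the body stays clear of it.

Request:
servo_tool(
  motion=[
    [[-1,0,0,0,-1.9,0,0],[-1,0,0,0,0,0,7],[-1,0,0,0,0,0,7],[-1,0,0,0,0,0,7],[-1,0,0,0,0,0,7],[-1,0,0,0,0,0,7],[-1,0,0,0,0,0,7],[-1,0,0,0,0,0,7],[-1,0,0,0,0,0,7],[-1,0,0,0,0,0,7],[-1,0,0,0,0,0,7],[-1,0,0,0,0,0,7]],
  ],
)

```text
time_s: 32.97
eef_pos: [0.4635, 0.0204, 0.1757]
ee_rot: [-3.091, -0.011, 1.666]
contact_force: [1.2, 0.6, 0.9]
gripper_width: 0.0004
```

Request:
servo_tool(
  motion=[
    [[-1,0,0,0,0,0,5],[-1,0,0,0,0,0,0],[-1,30,10,0,0,0,0],[-1,36,15,0,0,0,0],[-1,36,18,0,0,0,0],[-1,36,18,0,0,0,0],[-1,36,18,0,0,0,0],[-1,30,15,0,0,0,0],[-1,0,0,0,0,0,0],[-1,0,0,0,0,0,0]],
  ],
)

```text
time_s: 33.8
eef_pos: [0.5578, 0.2331, 0.1591]
ee_rot: [-3.071, -0.006, 1.589]
contact_force: [-0.4, 0.0, -0.0]
gripper_width: 0.0002
```

```bash
python3 st.py
```

```text
t 33.8 cradle xy mm [-127.4  149.2] z 159.1 rot [-3.071 -0.006  1.589] F [-0.4  0.  -0. ]
```

Request:
servo_tool(
  motion=[
    [[-1,0,0,0,-4,0,0],[-1,0,0,0,0,0,6],[-1,0,0,0,0,0,1.5],[-1,0,0,0,0,0,0],[-1,3,15,0,0,0,0],[-1,4,20,0,0,0,0],[-1,0,12,10,0,0,0],[-1,0,0,20,0,0,0],[-1,0,0,25,0,0,0],[-1,0,0,20,0,0,0],[-1,0,0,10,0,0,0],[-1,0,0,0,0,0,0]],
  ],
)

```text
time_s: 34.8
eef_pos: [0.605, 0.2266, 0.0636]
ee_rot: [-3.134, -0.002, 1.478]
contact_force: [0.6, 1.2, -0.3]
gripper_width: 0.0002
```

```bash
python3 st.py
```

```text
t 34.8 cradle xy mm [-79.8 148.3] z 63.6 rot [-3.134e+00 -2.000e-03  1.478e+00] F [ 0.6  1.2 -0.3]
```

Request:
servo_tool(
  motion=[
    [[-1,9,0,7,0,0,1],[-1,0,0,6,0,0,0],[-1,0,8,0,0,0,0],[-1,0,8,0,0,0,0],[-1,0,8,0,0,0,0],[-1,0,8,0,0,0,0],[-1,0,8,0,0,0,0],[-1,0,6,0,0,0,0]],
  ],
)

```text
time_s: 35.47
eef_pos: [0.6572, 0.2283, 0.053]
ee_rot: [-3.136, -0.002, 1.465]
contact_force: [-0.1, -0.7, -0.1]
gripper_width: 0.0007
```

```bash
python3 st.py
```

```text
t 35.4667 cradle xy mm [-28.1 155.9] z 53.0 rot [-3.136e+00 -2.000e-03  1.465e+00] F [-0.1 -0.7 -0.1]
```

Request:
servo_tool(
  motion=[
    [[-1,0,5,0,0,0,0],[-1,0,5,0,0,0,0],[-1,0,4,0,0,0,0],[-1,0,3,0,0,0,0]],
  ],
)

```text
time_s: 35.8
eef_pos: [0.6772, 0.2257, 0.0533]
ee_rot: [-3.137, -0.003, 1.465]
contact_force: [1.0, 0.4, -0.3]
gripper_width: 0.0007
```

```bash
python3 st.py
```

```text
t 35.8 cradle xy mm [ -8.  155.6] z 53.3 rot [-3.137e+00 -3.000e-03  1.465e+00] F [ 1.   0.4 -0.3]
```

Request:
servo_tool(
  motion=[
    [[-1,0,4,0,0,0,0],[-1,0,3,0,0,0,0],[-1,0,3,0,0,0,0]],
  ],
)

```text
time_s: 36.05
eef_pos: [0.6878, 0.2246, 0.0531]
ee_rot: [-3.137, -0.002, 1.465]
contact_force: [-0.5, -0.3, 0.2]
gripper_width: 0.0004
```

```bash
python3 st.py
```

```text
t 36.05 cradle xy mm [  2.8 155.8] z 53.1 rot [-3.137e+00 -2.000e-03  1.465e+00] F [-0.5 -0.3  0.2]
```

Request:
servo_tool(
  motion=[
    [[-1,0,3,0,0,0,0],[-1,0,3,0,0,0,0],[-1,0,2,0,0,0,0]],
  ],
)

```text
time_s: 36.3
eef_pos: [0.6965, 0.2238, 0.053]
ee_rot: [-3.137, -0.002, 1.465]
contact_force: [0.5, 0.1, 0.1]
gripper_width: 0.0004
```

```bash
python3 st.py
cat > green.py <<'E'
from h import *
C=(.6672,.0702,-.115); c,s=np.cos(C[2]),np.sin(C[2])
for k in ['top','side']:
    im=arm.get_image(k).astype(int); m=(im[...,1]>im[...,0]+50)&(im[...,1]>im[...,2]+40)
    n,l,st,ce=cv2.connectedComponentsWithStats(m.astype('uint8'))
    for i in range(1,n):
        p=at_z(k,ce[i][::-1],.059); q=1e3*np.array([c*(p[0]-C[0])+s*(p[1]-C[1]),-s*(p[0]-C[0])+c*(p[1]-C[1])])
        if st[i,4]>3 and abs(q[1]-158)<60 and abs(q[0])<80: print(k,st[i,4],np.round(q,1))
E
python3 green.py
```

```text
t 36.3 cradle xy mm [ 11.5 155.9] z 53.0 rot [-3.137e+00 -2.000e-03  1.465e+00] F [0.5 0.1 0.1]
```

Request:
servo_tool(
  motion=[
    [[-1,0,-10,0,0,0,0],[-1,0,-25,0,0,0,0],[-1,0,-30,0,0,0,0],[-1,0,-25,-15,0,0,0],[-1,0,-25,-25,0,0,0],[-1,-20,-20,-30,0,0,0],[-1,-25,-20,-30,0,0,0],[-1,-25,-20,0,0,0,0],[-1,-20,0,0,0,0,0],[-1,0,0,0,0,0,0]],
  ],
)

```text
time_s: 37.23
eef_pos: [0.5039, 0.152, 0.1548]
ee_rot: [-3.136, -0.001, 1.468]
contact_force: [0.9, 0.4, -0.5]
gripper_width: 0.0004
```

```bash
python3 st.py; python3 green.py
python3 - <<'E'
from h import *
a=arm.get_image('top')[90:190,170:290,::-1]; b=arm.get_image('side')[120:220,220:340,::-1]
cv2.imwrite('pics/f.png',cv2.resize(np.vstack([a,b]),None,fx=3,fy=3,interpolation=cv2.INTER_CUBIC)[:600])
cv2.imwrite('pics/f.png',cv2.resize(np.hstack([a,b]),None,fx=3.3,fy=3.3,interpolation=cv2.INTER_CUBIC))
E
```

```text
t 37.2333 cradle xy mm [-171.6   62.6] z 154.8 rot [-3.136e+00 -1.000e-03  1.468e+00] F [ 0.9  0.4 -0.5]
top 54 [-23.1 158.3]
side 11 [-20.2 163.3]
```

View pics/f.png

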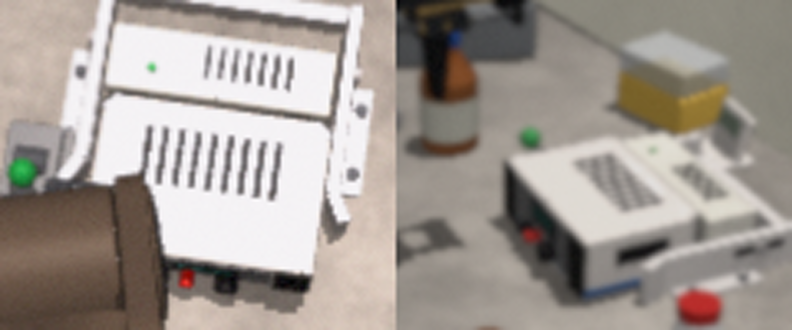

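The ball is still at -23 mm, so the switch is still off and my finger passed without moving it, or the ball came back. I'll go again in stages, watching the ball with the wrist camera.

Request:
servo_tool(
  motion=[
    [[-1,20,15,0,0,0,0],[-1,25,22,0,0,0,0],[-1,25,25,0,0,0,0],[-1,20,20,0,0,0,0],[-1,0,5,15,0,0,0],[-1,0,0,25,0,0,0],[-1,0,0,25,0,0,0],[-1,0,0,20,0,0,0],[-1,0,0,10,0,0,0],[-1,0,0,0,0,0,0]],
  ],
)

```text
time_s: 38.27
eef_pos: [0.6057, 0.2503, 0.0456]
ee_rot: [-3.129, -0.0, 1.476]
contact_force: [-0.3, -0.2, -0.1]
gripper_width: 0.0001
```

```bash
python3 st.py
cat > gw.py <<'E'
from h import *
C=(.6672,.0702,-.115); c,s=np.cos(C[2]),np.sin(C[2])
im=arm.get_image('wrist').astype(int); m=(im[...,1]>im[...,0]+40)&(im[...,1]>im[...,2]+30)
n,l,st,ce=cv2.connectedComponentsWithStats(m.astype('uint8'))
for i in range(1,n):
    p=at_z('wrist',ce[i][::-1],.059); q=1e3*np.array([c*(p[0]-C[0])+s*(p[1]-C[1]),-s*(p[0]-C[0])+c*(p[1]-C[1])])
    if st[i,4]>20: print(st[i],np.round(ce[i]),np.round(q,1))
print('tcp px',np.round(proj('wrist',arm.get_obs()['eef_pos'])))
E
python3 gw.py; python3 green.py
```

```text
t 38.2667 cradle xy mm [-81.7 171.9] z 45.6 rot [-3.129 -0.     1.476] F [-0.3 -0.2 -0.1]
[325 229  29  31 536] [340. 243.] [-20.  157.6]
tcp px [[215. 252.]]
side 4 [-21.5 157.5]
```

Request:
servo_tool(
  motion=[
    [[-1,-12,0,-3,0,0,0.7],[-1,0,0,0,0,0,0],[-1,0,8,0,0,0,0],[-1,0,8,0,0,0,0],[-1,0,8,0,0,0,0],[-1,0,5,0,0,0,0]],
  ],
)

```text
time_s: 38.92
eef_pos: [0.6396, 0.2338, 0.0588]
ee_rot: [3.141, -0.005, 1.462]
contact_force: [-0.5, 0.4, -0.6]
gripper_width: 0.0
```

```bash
python3 st.py; python3 gw.py
```

```text
t 38.9167 cradle xy mm [-46.2 159.3] z 58.8 rot [ 3.141 -0.005  1.462] F [-0.5  0.4 -0.6]
[265 204  34  31 826] [282. 219.] [-24.2 156. ]
tcp px [[215. 252.]]
```

Request:
servo_tool(
  motion=[
    [[-1,0,5,0,0,0,0],[-1,0,5,0,0,0,0],[-1,0,4,0,0,0,0]],
  ],
)

```text
time_s: 39.22
eef_pos: [0.6554, 0.232, 0.0583]
ee_rot: [-3.141, -0.005, 1.461]
contact_force: [0.1, 0.4, 0.2]
gripper_width: 0.0003
```

```bash
python3 st.py; python3 gw.py
```

```text
t 39.2167 cradle xy mm [-30.3 159.4] z 58.3 rot [-3.141 -0.005  1.461] F [0.1 0.4 0.2]
[247 204  31  28 453] [265. 215.] [-20.7 159.4]
tcp px [[215. 252.]]
```

Run:
```python
from h import *
save('wrist','wl.png',crop=(120,320,150,370),s=3)
```

```text
(no output)
```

View pics/wl.png

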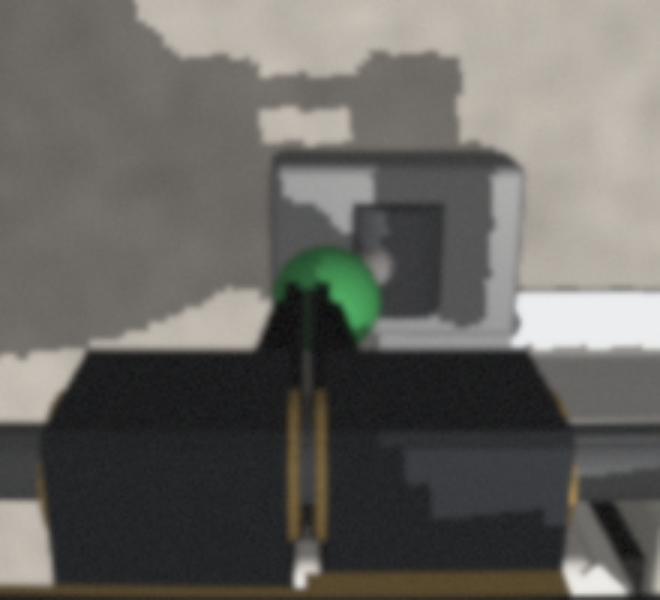

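Run:
```python
from h import *
import h
C=(.6672,.0702,-.115); c,s=np.cos(C[2]),np.sin(C[2])
def fc(pos,rot):
    k=arm.calibration('wrist'); T=np.eye(4); T[:3,:3]=R.from_euler('xyz',rot).as_matrix(); T[:3,3]=pos; M=T@np.array(k['mount']); return k,M[:3,3],M[:3,:3]
rays=[]; old=h.cam
for pos,rot,rc in [((.6057,.2503,.0456),(-3.129,0,1.476),(243,340)),((.6396,.2338,.0588),(3.141,-.005,1.462),(219,282))]:
    h.cam=lambda n,f=fc(pos,rot):f; rays.append(ray('wrist',rc))
h.cam=old
rays.append(ray('top',(142.3,176.8)))
rays.append(ray('side',(120+137/3.3,220+(530-396)/3.3)))
def tri(L):
    A=0;b=0
    for o,d in L:
        d=d/np.linalg.norm(d); P=np.eye(3)-np.outer(d,d); A=A+P; b=b+P@o
    p=np.linalg.solve(A,b); print(np.round([1e3*(c*(p[0]-C[0])+s*(p[1]-C[1])),1e3*(-s*(p[0]-C[0])+c*(p[1]-C[1])),1e3*p[2]],1))
tri(rays[:2]); tri(rays[:3]); tri([rays[0],rays[3]]);tri(rays[2:]); tri(rays)
```

```text
[-25.7 163.2  73.1]
[-23.6 157.2  59.9]
[-20.8 157.6  58.8]
[-23.4 156.2  59.6]
[-23.  156.9  59.2]
```

```bash
python3 st.py
python3 - <<'E'
from h import *
C=(.6672,.0702,-.115); c,s=np.cos(C[2]),np.sin(C[2])
w=lambda x,y,z:np.array([C[0]+c*x-s*y,C[1]+s*x+c*y,z])
for a in (0,.05,.1,.2,.3,.5):
    print(a,np.round(proj('wrist',w(-.005+.042*np.sin(a-.5),.158,.022+.042*np.cos(a-.5))),1))
# observed circle
im=arm.get_image('wrist').astype(int); m=((im[...,1]>im[...,0]+25)&(im[...,1]>im[...,2]+20)).astype('uint8')
n,l,st,ce=cv2.connectedComponentsWithStats(m); i=1+st[1:,4].argmax(); pts=np.argwhere(l==i)
h=cv2.convexHull(pts[:,::-1].astype(np.int32)); print(cv2.minEnclosingCircle(h),st[i])
o=arm.get_obs(); print(o['contact_force'],o['torque'],o['joint_efforts'])
E
```

```text
t 39.3167 cradle xy mm [-30.3 159.3] z 58.2 rot [ 3.142 -0.005  1.461] F [ 0.7  0.5 -1.2]
0 [[216.8 259.1]]
0.05 [[217.3 261.8]]
0.1 [[217.8 264.5]]
0.2 [[218.6 270.2]]
0.3 [[219.1 276.1]]
0.5 [[219.6 288.1]]
((260.14361572265625, 218.9574432373047), 17.594554901123047) [243 203  35  31 557]
[-0.58066348  0.56047101 -0.71252184] [-0.09893019  0.0798985  -0.0319689 ] [-3.12602771e-01 -7.22762060e+01 -2.32579064e+01  7.17570609e-02
  1.06735976e-02 -1.81320036e-02]
```

The wrist view shows the fingertips drawn over and inside the ball with no force felt, so the very tips don't seem to engage it. I'll back off and push again with the fingers lower, so that more of the pads meets the ball.

Request:
servo_tool(
  motion=[
    [[-1,0,-10,0,0,0,0],[-1,0,-15,0,0,0,0],[-1,0,-15,0,0,0,0],[-1,0,0,6,0,0,0],[-1,0,0,8,0,0,0],[-1,0,0,3,0,0,0],[-1,0,0,0,0,0,0]],
  ],
)

```text
time_s: 39.95
eef_pos: [0.6138, 0.2368, 0.0392]
ee_rot: [-3.141, -0.005, 1.462]
contact_force: [-0.2, -1.4, 0.6]
gripper_width: 0.0005
```

```bash
python3 st.py; python3 gw.py
```

```text
t 39.95 cradle xy mm [-72.2 159.4] z 39.2 rot [-3.141 -0.005  1.462] F [-0.2 -1.4  0.6]
[307 213  36  34 763] [326. 228.] [-23.3 157.8]
tcp px [[215. 252.]]
```

Request:
servo_tool(
  motion=[
    [[-1,0,8,-1,0,0,0],[-1,0,8,0,0,0,0],[-1,0,8,0,0,0,0],[-1,0,7,0,0,0,0],[-1,0,5,0,0,0,0]],
  ],
)

```text
time_s: 40.42
eef_pos: [0.6522, 0.2326, 0.0419]
ee_rot: [-3.137, -0.005, 1.461]
contact_force: [-21.2, -0.1, 35.2]
gripper_width: 0.0001
```

```bash
python3 st.py; python3 gw.py
```

```text
t 40.4167 cradle xy mm [-33.5 159.6] z 41.9 rot [-3.137 -0.005  1.461] F [-21.2  -0.1  35.2]
[262 213  30  24 549] [277. 225.] [-15.7 158.6]
tcp px [[215. 252.]]
```

Request:
servo_tool(
  motion=[
    [[-1,0,-6,-3,0,0,0],[-1,0,-10,0,0,0,0],[-1,0,-12,0,0,0,0],[-1,0,0,0,0,0,0]],
  ],
)

```text
time_s: 40.8
eef_pos: [0.627, 0.2351, 0.047]
ee_rot: [-3.141, -0.006, 1.459]
contact_force: [0.3, -0.1, 0.4]
gripper_width: 0.0001
```

```bash
python3 st.py; python3 gw.py; python3 green.py
```

```text
t 40.8 cradle xy mm [-58.8 159.2] z 47.0 rot [-3.141 -0.006  1.459] F [ 0.3 -0.1  0.4]
[294 210  36  27 749] [312. 224.] [-17.2 156.9]
tcp px [[215. 252.]]
```

```bash
cat > ang.py <<'E'
from h import *
C=(.6672,.0702,-.115); c,s=np.cos(C[2]),np.sin(C[2])
w=lambda x,y,z:np.array([C[0]+c*x-s*y,C[1]+s*x+c*y,z])
def fc(pos,rot):
    k=arm.calibration('wrist'); T=np.eye(4); T[:3,:3]=R.from_euler('xyz',rot).as_matrix(); T[:3,3]=pos; M=T@np.array(k['mount']); return k,M[:3,3],M[:3,:3]
def pj(f,P):
    k,o,Rm=f; p=(P-o)@Rm; u=np.array([p[0],-p[1]])/-p[2]; u=u*(1+k['k1']*u@u); return np.round([u[1]*k['fy']+k['cy'],u[0]*k['fx']+k['cx']],1), round(291.5*26e-3/-p[2],1)
if __name__=='__main__':
  for pos,rot in [((.6057,.2503,.0456),(-3.129,0,1.476)),((.6396,.2338,.0588),(3.141,-.005,1.462)),((.6138,.2368,.0392),(-3.141,-.005,1.462)),((.627,.2351,.047),(-3.141,-.006,1.459))]:
    print([pj(fc(pos,rot),w(-.005+.042*np.sin(a-.5),.158,.022+.042*np.cos(a-.5))) for a in (0,.1,.2,.5,1.)])
  im=arm.get_image('wrist'); hsv=cv2.cvtColor(im,cv2.COLOR_RGB2HSV)
  m=(hsv[...,0]>45)&(hsv[...,0]<85)&(hsv[...,1]>70)
  for r in range(192,250,3): print(r,''.join('G' if m[r,q] else ('#' if im[r,q].max()<60 else ('+' if im[r,q].max()<120 else '.')) for q in range(220,400,3)))
E
python3 ang.py
```

```text
[(array([242.3, 333.6]), np.float64(38.1)), (array([243.6, 339.7]), np.float64(38.4)), (array([244.7, 346.1]), np.float64(38.7)), (array([246.2, 365. ]), np.float64(39.1)), (array([243.2, 390.8]), np.float64(38.1))]
[(array([216.7, 281.3]), np.float64(36.3)), (array([217.7, 286.9]), np.float64(36.6)), (array([218.4, 292.6]), np.float64(36.8)), (array([219.5, 310.6]), np.float64(37.2)), (array([217., 337.]), np.float64(36.3))]
[(array([227.7, 323.7]), np.float64(39.9)), (array([228.8, 330.2]), np.float64(40.3)), (array([229.7, 336.8]), np.float64(40.6)), (array([230.9, 356.7]), np.float64(41.0)), (array([227.7, 383.9]), np.float64(39.9))]
[(array([222.7, 301.6]), np.float64(38.4)), (array([223.7, 307.6]), np.float64(38.7)), (array([224.5, 313.9]), np.float64(39.0)), (array([225.6, 333. ]), np.float64(39.4)), (array([222.7, 360.1]), np.float64(38.4))]
192 +++++++.........+++..++++++++######++++.....................
195 ++++++.........+++++++++++++########+++.....................
198 +++++++........+++++++++++++###+++++++......................
201 ++++++++++++++++++++++++++++####++++++.
[... 361 characters left out ...]
###+..++++++++GGGGGGGGGGGG++......................
222 +......+#######..+++++++GGGGGGGGGGGG++......................
225 .......########+..++++++GGGGGGGGGGGG++......................
228 ......+########+..++++++GGGGGGGGGGGG+.......................
231 ......##########..+....+GGGGGGGGGGGG........................
234 ......##########+.+.....GGGGGGGGGGGG........................
237 +++++############+##++###GGGG#GGG#G+........................
240 ####################################........................
243 #####################################.......................
246 #####################################+++++++++++++++++++++++
249 ######################################++++++++++++++++++++++
```

The lever is now at about 0.15 rad. The reaction was backward and upward, which fits the bottom edge of the finger catching the top of the ball. So the fingers effectively end about 20–29 mm higher than the reported TCP. I'll go lower, feeling gently.

Request:
servo_tool(
  motion=[
    [[-1,0,-10,0,0,0,0],[-1,0,-5,5,0,0,0],[-1,0,0,6,0,0,0],[-1,0,0,5,0,0,0],[-1,0,0,2,0,0,0],[-1,0,0,0,0,0,0]],
  ],
)

```text
time_s: 41.5
eef_pos: [0.6131, 0.2366, 0.026]
ee_rot: [-3.141, -0.006, 1.459]
contact_force: [0.6, -0.4, 0.3]
gripper_width: 0.0004
```

```bash
python3 st.py
```

```text
t 41.5 cradle xy mm [-72.8 159.1] z 26.0 rot [-3.141 -0.006  1.459] F [ 0.6 -0.4  0.3]
```

Request:
servo_tool(
  motion=[
    [[-1,0,5,-3,0,0,0],[-1,0,6,0,0,0,0],[-1,0,5,0,0,0,0],[-1,0,4,0,0,0,0],[-1,0,2,0,0,0,0]],
  ],
)

```text
time_s: 41.92
eef_pos: [0.6379, 0.2338, 0.0294]
ee_rot: [3.141, -0.007, 1.458]
contact_force: [1.0, 0.4, -0.2]
gripper_width: 0.0002
```

```bash
python3 st.py; python3 gw.py
```

```text
t 41.9167 cradle xy mm [-47.9 159.2] z 29.4 rot [ 3.141 -0.007  1.458] F [ 1.   0.4 -0.2]
[281 220  38  17 484] [299. 229.] [-18.4 160.9]
tcp px [[215. 252.]]
```

Request:
servo_tool(
  motion=[
    [[-1,0,4,0,0,0,0],[-1,0,3,0,0,0,0],[-1,0,3,0,0,0,0]],
  ],
)

```text
time_s: 42.22
eef_pos: [0.6483, 0.2325, 0.0295]
ee_rot: [-3.141, -0.006, 1.458]
contact_force: [-8.3, 0.6, 11.5]
gripper_width: 0.0003
```

```bash
python3 st.py; python3 gw.py
```

```text
t 42.2167 cradle xy mm [-37.4 159.1] z 29.5 rot [-3.141 -0.006  1.458] F [-8.3  0.6 11.5]
[269 219  35  18 488] [285. 229.] [-16.4 160.8]
tcp px [[215. 252.]]
```

Run:
```python
from ang import *
f=fc(arm.get_obs()['eef_pos'],arm.get_obs()['ee_rot'])
for a in (0,.1,.2,.3,.4): print(a,pj(f,w(-.005+.042*np.sin(a-.5),.158,.022+.042*np.cos(a-.5))))
print('housing front corner',pj(f,w(-.040,.158,.025))[0],'y183',pj(f,w(-.040,.183,.025))[0],'x30',pj(f,w(.03,.183,.025))[0],pj(f,w(-.012,.158,.035))[0])
o=arm.get_obs(); print(o['contact_force'],o['torque'])
im=arm.get_image('wrist'); hsv=cv2.cvtColor(im,cv2.COLOR_RGB2HSV)
m=(hsv[...,0]>45)&(hsv[...,0]<85)&(hsv[...,1]>70)
for r in range(150,250,4): print(r,''.join('G' if m[r,q] else ('#' if im[r,q].max()<60 else ('+' if im[r,q].max()<120 else '.')) for q in range(210,400,3)))
```

```text
0 (array([232.9, 271.2]), np.float64(41.9))
0.1 (array([234.2, 277.5]), np.float64(42.3))
0.2 (array([235.1, 284.2]), np.float64(42.7))
0.3 (array([235.9, 291. ]), np.float64(42.9))
0.4 (array([236.3, 298. ]), np.float64(43.1))
housing front corner [213.9 248. ] y183 [180.8 248. ] x30 [181.1 346. ] [219.  287.8]
[-4.2207309  -0.42903102  6.12219333] [-0.07758413  0.73128607 -0.00399753]
150 ++++++++++..............++++++++++++............................
154 +++++++++++......++++..+++++++++++++............................
158 ++++++++++++++++++++++++++++++++++++............................
162 ++++++++++++++++++++++++++++++++++++............................
166 ++++++++++............++++++++++++++............................
170 +++++++++++............+++++++++++++............................
174 +++++++++++...........+++++.+.+++++.............................
178 ++++++++++++++++++++++++++++++++++++++++++......................
182 ++++++++++++++++++++++++++++++++++++++++++++....................
186 +++++++++++++++...........+++++++++++++++.......................
190 ++++++++++++++..
[... 314 characters left out ...]
..........
210 ++++++++++++++++++++++++##++++++##+++++++.......................
214 +++++++++++++#++#+++++++##++++++##+++++++.......................
218 ++++++++++++#####++++++GGGG++++++#+++++++.......................
222 +++++++++++#######+++GGGGGGGG++###++++++........................
226 ++++++++++#########GGGGGGGGGGGG+##++++++........................
230 +++++++..+#########GGGGGGGGGGGGG##++++++........................
234 ++++.....###########GGGGGGGGGGGG+#++++++........................
238 #######################################+.......................+
242 ########################################.......................+
246 ########################################+.......................
```

The lever is moving and is now at about 0.22 rad. The finger sticks to the ball while the ball rises on its arc, so I'll follow the arc: up a little, forward, then down.

Request:
servo_tool(
  motion=[
    [[-1,0,2,-3,0,0,0],[-1,0,4,-2,0,0,0],[-1,0,4,-1,0,0,0],[-1,0,4,-1,0,0,0]],
  ],
)

```text
time_s: 42.65
eef_pos: [0.6622, 0.2311, 0.0375]
ee_rot: [-3.139, -0.006, 1.459]
contact_force: [-2.6, -0.3, 1.4]
gripper_width: 0.0004
```

```bash
python3 st.py; python3 gw.py
```

```text
t 42.65 cradle xy mm [-23.4 159.2] z 37.5 rot [-3.139 -0.006  1.459] F [-2.6 -0.3  1.4]
[266 216  34  21 568] [282. 227.] [ -2.6 158.6]
tcp px [[215. 252.]]
```

Request:
servo_tool(
  motion=[
    [[-1,0,4,0,0,0,0],[-1,0,4,1,0,0,0],[-1,0,4,1,0,0,0],[-1,0,3,1,0,0,0]],
  ],
)

```text
time_s: 43.03
eef_pos: [0.6799, 0.2292, 0.0348]
ee_rot: [-3.141, -0.007, 1.458]
contact_force: [-2.1, 0.8, 2.0]
gripper_width: 0.0003
```

```bash
python3 st.py; python3 gw.py
```

```text
t 43.0333 cradle xy mm [ -5.6 159.4] z 34.8 rot [-3.141 -0.007  1.458] F [-2.1  0.8  2. ]
[266 216  34  21 565] [282. 227.] [ 14. 160.]
tcp px [[215. 252.]]
```

Ball at +14 mm; the on position is +15. A few more gentle millimetres to the end stop.

Request:
servo_tool(
  motion=[
    [[-1,0,3,1,0,0,0],[-1,0,2,1,0,0,0],[-1,0,2,0,0,0,0]],
  ],
)

```text
time_s: 43.33
eef_pos: [0.6833, 0.2287, 0.0317]
ee_rot: [-3.13, -0.005, 1.458]
contact_force: [-14.0, 1.7, 7.7]
gripper_width: 0.0004
```

```bash
python3 st.py; python3 gw.py
```

```text
t 43.3333 cradle xy mm [ -2.2 159.3] z 31.7 rot [-3.13  -0.005  1.458] F [-14.    1.7   7.7]
[267 217  32  20 529] [282. 228.] [ 16.8 161.2]
tcp px [[215. 252.]]
```

End stop felt at 14 N. I'll retreat straight back, lift clear and check.

Request:
servo_tool(
  motion=[
    [[-1,0,-6,0,0,0,0],[-1,0,-15,0,0,0,0],[-1,0,-25,-5,0,0,0],[-1,0,-25,-25,0,0,0],[-1,0,-25,-35,0,0,0],[-1,-5,-30,-25,0,0,0],[-1,-15,-35,-15,0,0,0],[-1,-15,-35,-5,0,0,0],[-1,-15,-30,0,0,0,0],[-1,0,-25,0,0,0,0],[-1,0,0,0,0,0,0],[-1,0,0,0,0,0,0]],
  ],
)

```text
time_s: 44.38
eef_pos: [0.4192, 0.2047, 0.1459]
ee_rot: [-3.137, -0.006, 1.458]
contact_force: [0.1, 0.4, -0.8]
gripper_width: 0.0003
```

```bash
python3 st.py; python3 green.py
python3 - <<'E'
from h import *
C=(.6672,.0702,-.115); c,s=np.cos(C[2]),np.sin(C[2])
w=lambda x,y,z:np.array([C[0]+c*x-s*y,C[1]+s*x+c*y,z])
im=arm.get_image('top')[:,:,::-1]; cv2.imwrite('pics/end_raw.png',im)
t0=cv2.resize(cv2.imread('pics/t0.png'),(512,384),interpolation=cv2.INTER_AREA)
t4=cv2.imread('pics/t4.png'); t4=cv2.resize(t4,(110,100),interpolation=cv2.INTER_AREA)
d=cv2.absdiff(im,t0).max(2)
for n,(r,q) in dict(bottle=(150,128),tray=(184,79),petri=(238,110),brown1=(273,175),brown2=(255,323),jar=(160,306),beaker=(165,400),rack=(226,404)).items(): print(n,(d[r-18:r+18,q-18:q+18]>45).sum())
# brightness profile across seam head/supply, along cradle x at y=+60,0,-60 (z=.07)
for y in (.085,.06,.02,-.02,-.06,-.085):
    P=[w(x,y,.071) for x in np.arange(.03,.08,.002)]; g=[int(cv2.getRectSubPix(im,(1,1),(float(p[1]),float(p[0])))[0,0].mean()) for p in proj('top',P)]; print(y,g)
E
```

```text
t 44.3833 cradle xy mm [-261.8  105.1] z 145.9 rot [-3.137 -0.006  1.458] F [ 0.1  0.4 -0.8]
top 49 [ 16.6 159. ]
side 10 [ 20.1 162.4]
bottle 0
tray 0
petri 249
brown1 693
brown2 0
jar 0
beaker 0
rack 0
0.085 [239, 240, 240, 241, 241, 240, 241, 241, 241, 240, 237, 228, 194, 153, 115, 149, 189, 230, 237, 240, 239, 239, 240, 240, 241]
0.06 [239, 240, 240, 240, 240, 240, 240, 240, 240, 240, 236, 227, 174, 123, 105, 144, 191, 227, 238, 241, 240, 240, 238, 230, 202]
0.02 [232, 235, 240, 241, 241, 240, 240, 240, 241, 240, 237, 230, 179, 134, 111, 145, 187, 229, 237, 240, 240, 241, 241, 240, 240]
-0.02 [193, 216, 238, 241, 241, 241, 240, 240, 240, 240, 237, 232, 175, 129, 105, 142, 186, 230, 238, 241, 241, 240, 240, 240, 238]
-0.06 [170, 203, 236, 239, 240, 241, 240, 241, 241, 240, 237, 232, 171, 121, 88, 133, 182, 232, 238, 240, 240, 240, 238, 234, 200]
-0.085 [240, 240, 241, 241, 240, 240, 241, 241, 240, 240, 238, 232, 187, 123, 110, 138, 190, 224, 239, 241, 240, 240, 241, 241, 241]
```

```bash
python3 -c "
from bench import arm
print(arm.close_job(), arm.get_obs()['time_s'])"
```

```text
the job is handed in; nothing more can be done
the job is handed in; nothing more can be done
```

The supply is in the cradle against both buffers and the charging switch is on. I handed the job in at about 44.5 s of robot time.

**Supply:** I walked it in with alternating pushes on the right and left corner guards only. At the end both corners stopped at the same depth, within 0.3 mm, and did not move under about 20 N. The seam against the contact head is even across its whole width. I could not see the contacts themselves, so "pressed right in" rests on that felt stop and the even seam. By vision alone I had expected home about 5–8 mm further in; I took the felt stop as the answer.

**Switch:**
- **First push missed:** the fingers went over the ball without touching it, seemingly because they end about 20 mm higher than the reported tool tip.
- **Jam:** on the next try at a lower height the fingers jammed on the ball, with about 41 N at the wrist (21 back, 35 up). That was the hardest contact of the job. It was the fingers, not the arm or the gripper's body, as far as I can tell.
- **Success:** I then followed the lever's arc to its end stop at 14 N. The last picture puts the ball at +16.6 mm, where on should be +15; the same camera read about 2 mm high at off too.

**Other things on the bench:** comparing first and last pictures, the bottle, tray, jar, beaker, tube rack and one brown look-alike had not moved. The check flagged differences around the petri dishes and the other brown box. I put these down to the arm and its shadow over them and did not check further; I never moved the gripper low enough there to touch them.

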